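Sort hinge pins with a go / no-go gap gauge

TASK

Check the three hinge pins that stand among the clutter with the blue gap gauge, one at a time: hold the pin upright by its head, slide its shank into the gauge from the open mouth until it stops, without forcing it, and put it away upright in the sorting box before you take the next. A pin that will not enter the front gap is too thick and goes in the empty yellow cell; one that enters and stops at the step to the narrower rear gap is good and goes in the empty green cell; one that goes on into the rear gap is too thin and goes in the empty red cell. Do not knock over or shove aside the bottles, the card box or any pin, and leave the pins already in the box where they are.

Things in the scene. Friction and masses are not known exactly. Their poses are not given: they have to be found in the camera images.
- pin_a: loose steel hinge pin standing upright, 110 mm tall plus a 7 mm brass nipple on top. Lower 71 mm: the shank, about 30, 36 or 42 mm thick; which of these is not known beforehand for this pin. Upper 39 mm: the head, 28 mm in diameter on every pin, to grip by. Mass 0.25 to 0.5 kg. Origin at the centre of its underside, z up along the pin.
- pin_b: loose steel hinge pin standing upright, 110 mm tall plus a 7 mm brass nipple on top. Lower 71 mm: the shank, about 30, 36 or 42 mm thick; which of these is not known beforehand for this pin. Upper 39 mm: the head, 28 mm in diameter on every pin, to grip by. Mass 0.25 to 0.5 kg. Origin at the centre of its underside, z up along the pin.
- pin_c: loose steel hinge pin standing upright, 110 mm tall plus a 7 mm brass nipple on top. Lower 71 mm: the shank, about 30, 36 or 42 mm thick; which of these is not known beforehand for this pin. Upper 39 mm: the head, 28 mm in diameter on every pin, to grip by. Mass 0.25 to 0.5 kg. Origin at the centre of its underside, z up along the pin.
- gauge: fixed blue limit gap gauge with bright steel jaws, 104 mm (x) x 118 mm (y), 58 mm high; +x points from the open mouth into the gap. Origin on the worktop, on the gap's centre line, 42 mm inside the mouth. The base plate under the gap is 12 mm thick and reaches 8 mm out in front of the mouth; the gap is open at the mouth and above. Behind the rear gap stands a back wall as high as the jaws.
- gauge_mouth (a point): middle of the mouth, between the lips (rounded 4 mm), on top of the base plate, 12 mm above the worktop; x points into the gap, y across it, z up. The jaws rise 46 mm above it. Front gap: 39 mm wide, 35 mm long. Sliding in, a pin's axis stops about 5 mm before this point (too thick), about 31 mm past it (good) or about 59 mm past it (too thin, at the back wall).
- gauge_step (a point): middle of the step where the front (go) gap meets the rear (no-go) gap, 35 mm inside the mouth, at the same height and with the same axes as the mouth point. Rear gap: 33 mm wide, 39 mm long, up to the back wall.
- sort_box: fixed sorting box 135 mm (x) x 206 mm (y), 50 mm high: a grey tray with three two-cell inserts side by side along y: green at +y, yellow in the middle, red at -y. Cells 61 mm apart along x and 65 mm along y, walls 3 mm. Origin at the centre of its underside on the worktop.
- green_near (a point): centre of the floor of the green cell on the near side (box -x is near, box +x is far) of the sorting box; the cell is 58 x 58 mm inside, its floor 5 mm above the worktop and its walls' tops 50 mm above the worktop. For good pins.
- green_far (a point): centre of the floor of the green cell on the far side (box -x is near, box +x is far) of the sorting box; the cell is 58 x 58 mm inside, its floor 5 mm above the worktop and its walls' tops 50 mm above the worktop. For good pins.
- yellow_near (a point): centre of the floor of the yellow cell on the near side (box -x is near, box +x is far) of the sorting box; the cell is 58 x 58 mm inside, its floor 5 mm above the worktop and its walls' tops 50 mm above the worktop. For pins that are too thick.
- yellow_far (a point): centre of the floor of the yellow cell on the far side (box -x is near, box +x is far) of the sorting box; the cell is 58 x 58 mm inside, its floor 5 mm above the worktop and its walls' tops 50 mm above the worktop. For pins that are too thick.
- red_near (a point): centre of the floor of the red cell on the near side (box -x is near, box +x is far) of the sorting box; the cell is 58 x 58 mm inside, its floor 5 mm above the worktop and its walls' tops 50 mm above the worktop. For pins that are too thin.
- red_far (a point): centre of the floor of the red cell on the far side (box -x is near, box +x is far) of the sorting box; the cell is 58 x 58 mm inside, its floor 5 mm above the worktop and its walls' tops 50 mm above the worktop. For pins that are too thin.
- binned_1: pin of the same kind (110 mm tall, head 28 mm) already sorted; it stands in the near green cell of the sorting box and stays there. Origin at the centre of its underside.
- binned_2: pin of the same kind (110 mm tall, head 28 mm) already sorted; it stands in the far yellow cell of the sorting box and stays there. Origin at the centre of its underside.
- binned_3: pin of the same kind (110 mm tall, head 28 mm) already sorted; it stands in the near red cell of the sorting box and stays there. Origin at the centre of its underside.
- spray: white bottle with blue cap, 53 mm in diameter, 132 mm tall, standing among the pins; bystander. Origin at the centre of its underside.
- pill: small white bottle with black cap, 46 mm in diameter, 76 mm tall, standing among the pins; bystander. Origin at the centre of its underside.
- card: white and blue card box, 61 x 51 mm, 62 mm tall, standing among the pins; bystander. Origin at the centre of its underside.

How it is judged:
On the way, in this order (a step that is already met when the one before it is completed fails the run):
1. first pin: a pin is slid into the gauge's gap from its mouth until it stops (or is well inside the rear gap) (((x of pin_a in the frame of gauge_mouth between 0.044 and 0.066 m and y of pin_a in the frame of gauge_mouth between -0.004 and 0.004 m and z of pin_a in the frame of gauge_mouth below 0.022 m and angle between pin_a's own z axis and vertical below 0.15 rad) or (x of pin_b in the frame of gauge_mouth between 0.02 and 0.04 m and y of pin_b in the frame of gauge_mouth between -0.004 and 0.004 m and z of pin_b in the frame of gauge_mouth below 0.022 m and angle between pin_b's own z axis and vertical below 0.15 rad and contact force between pin_b and gauge above 1 N) or (x of pin_c in the frame of gauge_mouth between -0.016 and 0.004 m and y of pin_c in the frame of gauge_mouth between -0.004 and 0.004 m and z of pin_c in the frame of gauge_mouth below 0.022 m and angle between pin_c's own z axis and vertical below 0.15 rad and contact force between pin_c and gauge above 1 N))), for 0.1 s.
2. one pin put away in its cell, and then a second pin: a pin is slid into the gauge's gap from its mouth until it stops (or is well inside the rear gap) ((((x of pin_a in the frame of gauge_mouth between 0.044 and 0.066 m and y of pin_a in the frame of gauge_mouth between -0.004 and 0.004 m and z of pin_a in the frame of gauge_mouth below 0.022 m and angle between pin_a's own z axis and vertical below 0.15 rad) and (horizontal distance between pin_b and green_far below 0.022 m and z of pin_b in the frame of sort_box below 0.01 m and angle between pin_b's own z axis and vertical below 0.12 rad)) or ((x of pin_a in the frame of gauge_mouth between 0.044 and 0.066 m and y of pin_a in the frame of gauge_mouth between -0.004 and 0.004 m and z of pin_a in the frame of gauge_mouth below 0.022 m and angle between pin_a's own z axis and vertical below 0.15 rad) and (horizontal distance between pin_c and yellow_near below 0.022 m and z of pin_c in the frame of sort_box below 0.01 m and angle between pin_c's own z axis and vertical below 0.12 rad)) or ((x of pin_b in the frame of gauge_mouth between 0.02 and 0.04 m and y of pin_b in the frame of gauge_mouth between -0.004 and 0.004 m and z of pin_b in the frame of gauge_mouth below 0.022 m and angle between pin_b's own z axis and vertical below 0.15 rad and contact force between pin_b and gauge above 1 N) and (horizontal distance between pin_a and red_far below 0.022 m and z of pin_a in the frame of sort_box below 0.01 m and angle between pin_a's own z axis and vertical below 0.12 rad)) or ((x of pin_b in the frame of gauge_mouth between 0.02 and 0.04 m and y of pin_b in the frame of gauge_mouth between -0.004 and 0.004 m and z of pin_b in the frame of gauge_mouth below 0.022 m and angle between pin_b's own z axis and vertical below 0.15 rad and contact force between pin_b and gauge above 1 N) and (horizontal distance between pin_c and yellow_near below 0.022 m and z of pin_c in the frame of sort_box below 0.01 m and angle between pin_c's own z axis and vertical below 0.12 rad)) or ((x of pin_c in the frame of gauge_mouth between -0.016 and 0.004 m and y of pin_c in the frame of gauge_mouth between -0.004 and 0.004 m and z of pin_c in the frame of gauge_mouth below 0.022 m and angle between pin_c's own z axis and vertical below 0.15 rad and contact force between pin_c and gauge above 1 N) and (horizontal distance between pin_a and red_far below 0.022 m and z of pin_a in the frame of sort_box below 0.01 m and angle between pin_a's own z axis and vertical below 0.12 rad)) or ((x of pin_c in the frame of gauge_mouth between -0.016 and 0.004 m and y of pin_c in the frame of gauge_mouth between -0.004 and 0.004 m and z of pin_c in the frame of gauge_mouth below 0.022 m and angle between pin_c's own z axis and vertical below 0.15 rad and contact force between pin_c and gauge above 1 N) and (horizontal distance between pin_b and green_far below 0.022 m and z of pin_b in the frame of sort_box below 0.01 m and angle between pin_b's own z axis and vertical below 0.12 rad)))), for 0.1 s.
3. two pins put away in their cells, and then the third pin: a pin is slid into the gauge's gap from its mouth until it stops (or is well inside the rear gap) ((((x of pin_a in the frame of gauge_mouth between 0.044 and 0.066 m and y of pin_a in the frame of gauge_mouth between -0.004 and 0.004 m and z of pin_a in the frame of gauge_mouth below 0.022 m and angle between pin_a's own z axis and vertical below 0.15 rad) and (horizontal distance between pin_b and green_far below 0.022 m and z of pin_b in the frame of sort_box below 0.01 m and angle between pin_b's own z axis and vertical below 0.12 rad) and (horizontal distance between pin_c and yellow_near below 0.022 m and z of pin_c in the frame of sort_box below 0.01 m and angle between pin_c's own z axis and vertical below 0.12 rad)) or ((x of pin_b in the frame of gauge_mouth between 0.02 and 0.04 m and y of pin_b in the frame of gauge_mouth between -0.004 and 0.004 m and z of pin_b in the frame of gauge_mouth below 0.022 m and angle between pin_b's own z axis and vertical below 0.15 rad and contact force between pin_b and gauge above 1 N) and (horizontal distance between pin_a and red_far below 0.022 m and z of pin_a in the frame of sort_box below 0.01 m and angle between pin_a's own z axis and vertical below 0.12 rad) and (horizontal distance between pin_c and yellow_near below 0.022 m and z of pin_c in the frame of sort_box below 0.01 m and angle between pin_c's own z axis and vertical below 0.12 rad)) or ((x of pin_c in the frame of gauge_mouth between -0.016 and 0.004 m and y of pin_c in the frame of gauge_mouth between -0.004 and 0.004 m and z of pin_c in the frame of gauge_mouth below 0.022 m and angle between pin_c's own z axis and vertical below 0.15 rad and contact force between pin_c and gauge above 1 N) and (horizontal distance between pin_a and red_far below 0.022 m and z of pin_a in the frame of sort_box below 0.01 m and angle between pin_a's own z axis and vertical below 0.12 rad) and (horizontal distance between pin_b and green_far below 0.022 m and z of pin_b in the frame of sort_box below 0.01 m and angle between pin_b's own z axis and vertical below 0.12 rad)))), for 0.1 s.
At the end, for the whole second after the job is handed in: All three pins stand upright (0.12 rad), released and still, on the floor (underside under 10 mm above the worktop, axis within 22 mm of the centre) of the empty cell of their class: thin red, good green, thick yellow; the pins that were in the box still stand in their cells (horizontal distance between pin_a and red_far below 0.022 m and z of each of pin_a, pin_b, pin_c, binned_1, binned_2, binned_3 in the frame of sort_box below 0.01 m and angle between each of pin_a, pin_b, pin_c, binned_1, binned_2, binned_3's own z axis and vertical below 0.12 rad and horizontal distance between pin_b and green_far below 0.022 m and horizontal distance between pin_c and yellow_near below 0.022 m and horizontal distance between binned_1 and green_near below 0.022 m and horizontal distance between binned_2 and yellow_far below 0.022 m and horizontal distance between binned_3 and red_near below 0.022 m and linear speed of each of pin_a, pin_b, pin_c below 0.04 m/s); the robot touches nothing.
It fails at once if a bystander (bottle or card box) shoved more than 30 mm or knocked over (distance of any of spray, pill, card from where it was at the start of the episode above 0.03 m or angle between any of spray, pill, card's own z axis and vertical above 0.5 rad).
It fails at once if a pin that was already in the box taken out or knocked over (distance of any of binned_1, binned_2, binned_3 from where it was at the start of the episode above 0.03 m).
It fails at once if a pin forced into a gap that is too narrow for it ((x of pin_c in the frame of gauge_mouth between 0.008 and 0.07 m and y of pin_c in the frame of gauge_mouth between -0.004 and 0.004 m and z of pin_c in the frame of gauge_mouth below 0.022 m and angle between pin_c's own z axis and vertical below 0.15 rad) or (x of pin_b in the frame of gauge_mouth between 0.044 and 0.07 m and y of pin_b in the frame of gauge_mouth between -0.004 and 0.004 m and z of pin_b in the frame of gauge_mouth below 0.022 m and angle between pin_b's own z axis and vertical below 0.15 rad)).
It fails at once if a pin knocked over (angle between any of pin_a, pin_b, pin_c's own z axis and vertical above 0.6 rad).
It also fails if it takes over 72 s, if anything falls off the work surface, if the arm or the gripper's body presses on something with over 40 N, if the wrist force passes 120 N, or if a joint passes its speed limit or range.

ROBOT

A 6-joint arm with a two-finger parallel gripper is mounted at the origin on a cart in front of the work surface, level with it; the furniture and walls round the work are solid. World frame = base frame: x ahead of the robot, y to its left, z up, the work surface at z = 0. Lengths are in m, angles in rad, forces in N, time in s.
With the tool pointing down it reaches from about 0.3 to 0.775 m from the base axis. Payload 14.6 kg.
Tool frame: the origin (TCP) lies midway between the tips of the shut fingers; the grasp point (between the pads) lies 19 mm behind it (grasp_offset is the distance from the TCP to the grasp point, in m); z points along the fingers, y is the line along which they close (so a half turn about z gives the same grasp; the last joint's range is limited). The gripper opens to 94 mm and grips with 3 to 60 N. Pads are 16 mm wide; open, the fingers measure 119 mm over their backs; the gripper's body (75 mm by 177 mm) begins 78 mm behind the grasp point.
Start: joints at [1.105, 0.3, 1.521, -0, 1.321, -0.067], TCP at [0.214, 0.507, 0.205] pointing down, gripper open.
Joint ranges: [-3.03, 3.03], [-0.79, 2.21], [0.23, 2.52], [-1.04, 4.18], [0, 3.07], [-2.55, 2.55]. Speed limits (rad/s): [2.22, 2.22, 2.57, 3.14, 3.14, 3.14].

INTERFACE

Orientations are given as [roll, pitch, yaw] about the fixed x, y, z axes, in that order (R = Rz(yaw) Ry(pitch) Rx(roll)).
In Python, from station import * gives the robot as it stands. The module is installed in compiled form; this text tells all that it offers.
- The arm moves only by the tool send_rows, never from a script. Its argument "rows" is a list of rows, each an object of numbers: "dx", "dy", "dz": the shift along the tool's x, y, z in mm; "roll": the turn about the tool's z in degrees; "jaw": the closure, from -1 (fully open) to 1 (shut). In form: [{"dx": .., "dy": .., "dz": .., "roll": .., "jaw": ..}, ...]. A call has 1 to 12 rows; each row shifts and turns the commanded pose from where the row before left it, along the tool's axes as they then stand; what a row does not reach is not made up. A row lasts 1/12 s, in which the tool goes at most 41.7 mm and 7.16 degrees, less where a joint would pass 70% of its speed; a pose out of reach is approached as far as the arm can. A call is refused whole if a number of a shift passes 41.7 or a number of a turn 7.16, either way. A call with a gripper value outside its range is refused whole. The fingers move at their own pace and stop on an object; "force" is the grip in N (left out, the last holds). Time passes only in rows, so rows that do not move let the fingers close. It gives the time, the measured TCP pose, the force, the opening and the grip force at its end, in the units of the state.
- get_obs(): the state, without advancing time (a new reading comes with each control period).
- camera(name): name is "side" or "top"; returns a dict with "frame" (480x640x3 uint8, red, green, blue), "z_map" (480x640 float32, m along the optical axis (not along the pixel's ray), 0 where there is no reading), "camera_matrix" (3x3 intrinsics, pixels), "rvec" (rotation vector, rad) and "tvec" (3), from world to camera coordinates, as OpenCV has them. Camera axes: x right, y down, z forward; pixel columns grow to the right and rows downward; lengths in m; the calibration is good to about 2 mm. A picture is of the moment at which its call begins.
- hand_in(): hands the job in; it is judged then, once.
The state is a dict: "time_s": time; "qpos": joint angles; "joint_vel": joint speeds; "tau": joint torques, N m; "ee_pos": TCP position; "eef_rot": TCP orientation; "force": force on the tool from outside, world axes, zero at the start; "moment": the same for the moment, N m; "grip_width": finger opening in m; "grip_force": force on a finger pad.
Only numpy, scipy, OpenCV 4.12 (cv2) and the standard library are available. Lean on these libraries where they do the work, as an engineer would, in place of code of your own. Each camera call takes 0.05 s, during which the arm holds its last target. There are 200 camera calls.

## Working session

There is one attempt and no reset: what is moved stays moved. The work goes in short steps, Python scripts to look and compute and a tool call to move; the robot and the scene stay as the last step left them, time stands still between calls to the robot, and variables do not carry over. Pictures are saved under pics/ and viewed, at most 10 in all, crops included, and the job is handed in when it is done.

Besides the shell and the picture viewer there is one more tool, called after "Emit:" as name(argument=value, ...) on one line, values as JSON. send_rows: Moves the arm, as the interface text tells. Its arguments: {"type":"object","properties":{"rows":{"type":"array"},"force":{"type":"number"}},"required":["rows"]}

```bash
mkdir -p pics; cat > h.py <<'E'
from station import *
import numpy as np, cv2
def cam(n):
    c=camera(n); R,_=cv2.Rodrigues(np.array(c["rvec"],float)); t=np.array(c["tvec"],float).reshape(3); K=np.array(c["camera_matrix"],float)
    z=c["z_map"]; v,u=np.mgrid[:480,:640]
    P=np.stack([(u-K[0,2])/K[0,0]*z,(v-K[1,2])/K[1,1]*z,z],-1)
    W=(P-t)@R; W[z==0]=np.nan
    return c["frame"],W,K,R,t
E
python3 - <<'E'
from h import *
for n in("top","side"):
    f,W,K,R,t=cam(n); cv2.imwrite(f"pics/{n}0.png",f[:,:,::-1]); np.savez(f"{n}0.npz",f=f,W=W,K=K,R=R,t=t); print(n,-R.T@t,K[0,0])
print(get_obs())
E
```

```text
top [ 3.92803016e-01 -9.46824376e-05  1.38037199e+00] 600.879419290862
side [0.58469558 1.06290584 0.71672715] 472.23702989296766
{'time_s': 0.1, 'qpos': array([ 1.10542850e+00,  3.00386547e-01,  1.52149036e+00,  2.29439008e-05,
        1.32068269e+00, -6.65850549e-02]), 'joint_vel': array([ 0.00167843, -0.00124742, -0.002469  , -0.00049764, -0.00081098,
       -0.00036022]), 'tau': array([ 8.34889070e-04, -5.32648122e+01, -3.53277361e+01,  7.09649012e-02,
        2.35950190e-02, -6.55152758e-05]), 'ee_pos': array([0.21345457, 0.50665251, 0.20497108]), 'eef_rot': array([-3.14062933e+00, -8.65116721e-05,  2.74280415e+00]), 'force': array([ 0.09335412,  0.15159348, -0.39621896]), 'moment': array([-0.01455616, -0.01560298,  0.01598875]), 'grip_force': 0.0, 'grip_width': 0.0939773766253778}
```

View pics/top0.png

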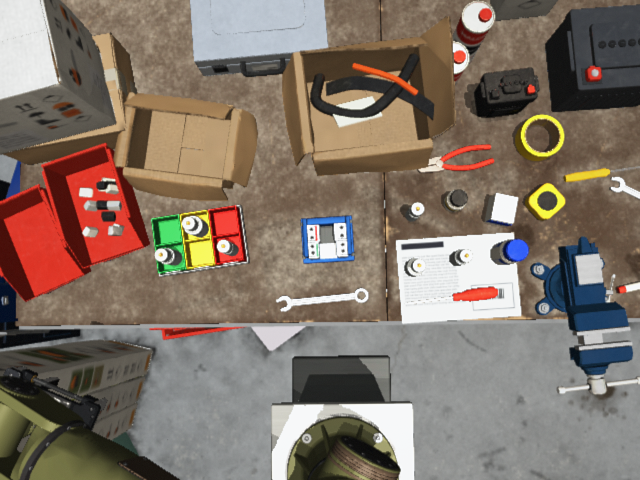

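View pics/side0.png

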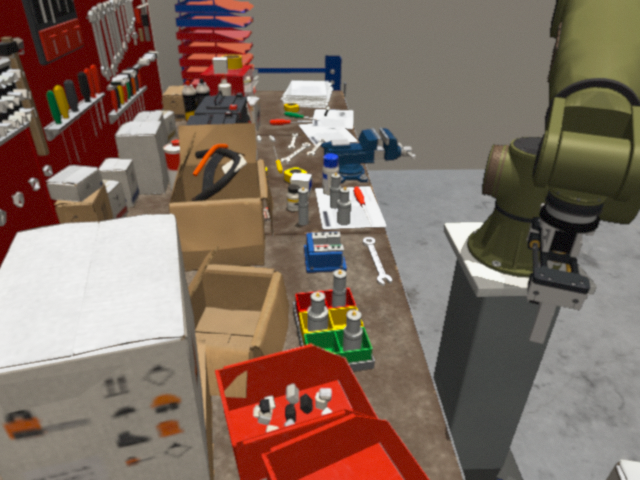

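The top view shows loose pins at about (417,210), (415,266) and (463,257), the gauge at (328,240), and the sorting box at (200,240), with its free cells at green-far, yellow-near and red-far. The bystanders are pill (457,199), card (503,209) and spray (514,250). The side view shows the same layout.

```bash
python3 - <<'E'
from h import *
d=np.load("top0.npz"); f,W=d["f"],d["W"]
Z=np.nan_to_num(W[...,2],nan=-1)
m=((Z>0.098)&(Z<0.122)&(W[...,0]>0.2)&(W[...,0]<0.65)&(abs(W[...,1])<0.6)).astype(np.uint8)
n,l,s,c=cv2.connectedComponentsWithStats(m)
for i in range(1,n):
    if s[i,4]>25:
        q=W[l==i]; x=q[:,0];y=q[:,1]; print("hi",c[i].round(1),s[i,4],"med",np.median(q,0).round(4),"mid",((x.max()+x.min())/2).round(4),((y.max()+y.min())/2).round(4),"size",np.ptp(x).round(3),np.ptp(y).round(3))
m=((Z>0.03)&(W[...,0]>0.2)&(W[...,0]<0.65)&(abs(W[...,1])<0.6)).astype(np.uint8)
n,l,s,c=cv2.connectedComponentsWithStats(m)
for i in range(1,n):
    if s[i,4]>60:
        q=W[l==i]; print("obj",c[i].round(1),s[i,4],"lo",np.percentile(q,2,0).round(3),"hi",np.percentile(q,98,0).round(3),"rect",cv2.minAreaRect(q[:,:2].astype(np.float32)))
o=f[200:275,140:360,::-1]; a=cv2.resize(f[205:275,290:370,::-1],None,fx=7,fy=7,interpolation=cv2.INTER_CUBIC)
cv2.imwrite("pics/g.png",a)
# height map of gauge
print((Z[214:268:3,298:360:3]*1000).astype(int))
E
```

```text
hi [187.3 182.1] 735 med [0.6391 0.3148 0.1145] mid 0.6347 0.3371 size 0.031 0.235
hi [123.  199.6] 187 med [0.6027 0.4619 0.1087] mid 0.6008 0.4641 size 0.096 0.034
hi [416.8 208.5] 146 med [ 0.5719 -0.1681  0.1097] mid 0.5734 -0.1683 size 0.028 0.027
hi [188.7 223. ] 149 med [0.5491 0.3177 0.1142] mid 0.5494 0.3199 size 0.026 0.026
hi [ 62.7 235.1] 124 med [0.5282 0.5939 0.1052] mid 0.5294 0.5906 size 0.061 0.019
hi [583.7 282.2] 1306 med [ 0.3983 -0.507   0.1081] mid 0.4112 -0.5225 size 0.193 0.102
hi [223.7 245.8] 147 med [0.4988 0.2428 0.1147] mid 0.5001 0.2443 size 0.028 0.028
hi [505.9 252.1] 75 med [ 0.4749 -0.3502  0.1112] mid 0.4796 -0.3583 size 0.047 0.026
hi [161.7 254.3] 150 med [0.4835 0.3752 0.1143] mid 0.4833 0.377 size 0.027 0.027
hi [465.4 255.1] 149 med [ 0.4716 -0.2666  0.1101] mid 0.4717 -0.268 size 0.025 0.028
hi [418.5 265.1] 146 med [ 0.452  -0.168   0.1096] mid 0.4523 -0.1686 size 0.026 0.027
hi [573.7 355.1] 30 med [ 0.2619 -0.4799  0.118 ] mid 0.2602 -0.4815 size 0.03 0.008
hi [597.4 368.8] 95 med [ 0.2323 -0.5343  0.1023] mid 0.2291 -0.5339 size 0.017 0.04
[... 4973 characters left out ...]
7    64    65    57    52    15    -2     1]
 [    0    -1    52    50    59    63    59    35    15    12     9    12
      8    54    54    57    56    51    17     2    -2]
 [   -2    -5    18    54    62    57    60    48    11    13    10     8
     12    33    55    41    39     7    11    -3     0]
 [    3     1    16     9    11     8     8    13    11     6    10    11
      2    11    11    10     8    14     8     2     3]
 [    0     3    10    14    12     6    11     4     1     0    -2    -1
      0     4    -2    -2     0     3    -1 -1000     2]
 [    5    -1    -2     0    -1    -3     7     2    -2     1    -1     4
      0    -1     2     1    -4    -2     0     0     0]]
```

View pics/g.png

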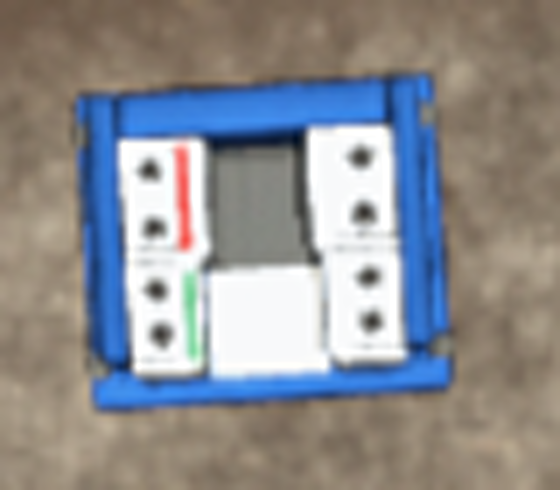

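The crop shows the mouth facing the robot (image bottom), with the gap axis along world +x tilted about 3–4°. The screw dots on the jaws lie symmetric about the gap: left (149,170)…(161,334), right (360,157)…(372,321).

```bash
cat >> h.py <<'E'
def cast(uv,z,K,R,t):
    uv=np.atleast_2d(uv).astype(float); d=np.c_[(uv[:,0]-K[0,2])/K[0,0],(uv[:,1]-K[1,2])/K[1,1],np.ones(len(uv))]@R
    o=-R.T@t; return o+d*((z-o[2])/d[:,2])[:,None]
def heads(W,K,R,t,zb=0.0):
    Z=cv2.medianBlur(np.nan_to_num(W[...,2],nan=-1).astype(np.float32),3)
    m=((Z>0.100+zb)&(Z<0.125+zb)&(W[...,0]>.3)&(W[...,0]<.61)&(W[...,1]>-.32)&(W[...,1]<.44)).astype(np.uint8); out=[]
    for c in cv2.findContours(m,0,cv2.CHAIN_APPROX_NONE)[0]:
        if 80<cv2.contourArea(c)<300:
            x,y,w,h=cv2.boundingRect(c); M=cv2.moments(c)
            out.append(np.r_[cast([M['m10']/M['m00'],M['m01']/M['m00']],.105+zb,K,R,t)[0,:2],cast([x+w/2-.5,y+h/2-.5],.105+zb,K,R,t)[0,:2],w,h])
    return np.array(out)
E
python3 - <<'E'
from h import *
np.set_printoptions(suppress=True,precision=4)
d=np.load("top0.npz"); f,W,K,R,t=[d[k] for k in("f","W","K","R","t")]
print(heads(W,K,R,t))
g=cv2.cvtColor(f,cv2.COLOR_RGB2GRAY).astype(float)
P=[(149,170),(155,227),(157,290),(161,334),(360,157),(363,213),(369,277),(372,321)]
C=[]
for x,y in P:
    u,v=round(290+x/7-.5),round(205+y/7-.5); s=g[v-2:v+3,u-2:u+3]; w=np.clip(190-s,0,None); vv,uu=np.mgrid[v-2:v+3,u-2:u+3]
    C.append(((uu*w).sum()/w.sum(),(vv*w).sum()/w.sum()))
D=cast(C,.058,K,R,t)[:,:2]; print("dots",D); M=(D[:4]+D[4:])/2; print("mid",M,"yaws",np.degrees([np.arctan2(*(D[3-3]-D[3])[::-1]),np.arctan2(*(D[4]-D[7])[::-1])]),np.degrees(np.arctan2(-(D[:4]-D[4:])[:,0],(D[:4]-D[4:])[:,1])))
hsv=cv2.cvtColor(f,cv2.COLOR_RGB2HSV); H,S,V=cv2.split(hsv)
roi=np.zeros_like(H); roi[195:285,145:255]=1
def biggest(m):
    return max(cv2.findContours((m*roi).astype(np.uint8),0,cv2.CHAIN_APPROX_NONE)[0],key=cv2.contourArea)
for n,m in dict(green=(H>45)&(H<85)&(S>120)&(V>50),yellow=(H>20)&(H<35)&(S>120)&(V>60),red=((H<8)|(H>172))&(S>130)&(V>50)).items():
    m=cv2.morphologyEx(m.astype(np.uint8),cv2.MORPH_CLOSE,np.ones((5,5))); c=biggest(m)[:,0]
    print(n,cv2.minAreaRect(cast(c,.05,K,R,t)[:,:2].astype(np.float32)), cast(cv2.boundingRect(c)[:2],.05,K,R,t)[0,:2])
bl=((H>95)&(H<125)&(S>120)&(V>60)); roi[:]=0; roi[205:275,290:370]=1
print("gauge blue",cv2.minAreaRect(cast(biggest(bl)[:,0],.058,K,R,t)[:,:2].astype(np.float32)))
o=cv2.resize(f[200:280,145:255,::-1],None,fx=6,fy=6,interpolation=cv2.INTER_CUBIC); cv2.imwrite("pics/b.png",o)
E
```

```text
[[ 0.4523 -0.1689  0.4524 -0.1688 14.     13.    ]
 [ 0.4717 -0.2684  0.472  -0.2685 14.     13.    ]
 [ 0.484   0.3791  0.4845  0.3788 14.     13.    ]
 [ 0.4995  0.2457  0.4995  0.2456 14.     13.    ]
 [ 0.5504  0.321   0.5503  0.3211 14.     13.    ]
 [ 0.5734 -0.1688  0.5731 -0.169  13.     14.    ]]
dots [[ 0.5382  0.0602]
 [ 0.52    0.059 ]
 [ 0.5003  0.0585]
 [ 0.4862  0.0571]
 [ 0.5413 -0.0066]
 [ 0.5235 -0.0074]
 [ 0.5034 -0.0084]
 [ 0.4893 -0.0093]]
mid [[0.5398 0.0268]
 [0.5218 0.0258]
 [0.5018 0.0251]
 [0.4877 0.0239]] yaws [3.3766 2.9357] [2.6565 3.0182 2.6642 2.6534]
green ((0.5112841129302979, 0.38030052185058594), (0.12692487239837646, 0.06391319632530212), 8.05079174041748) [0.5789 0.4198]
yellow ((0.5204942226409912, 0.315909743309021), (0.12833143770694733, 0.0648372620344162), 7.976342678070068) [0.5868 0.3543]
red ((0.529827892780304, 0.24920377135276794), (0.12766289710998535, 0.06837628781795502), 7.890196323394775) [0.597  0.2912]
gauge blue ((0.5146347284317017, 0.02462611347436905), (0.0992722436785698, 0.1125698909163475), 2.7408716678619385)
```

View pics/b.png

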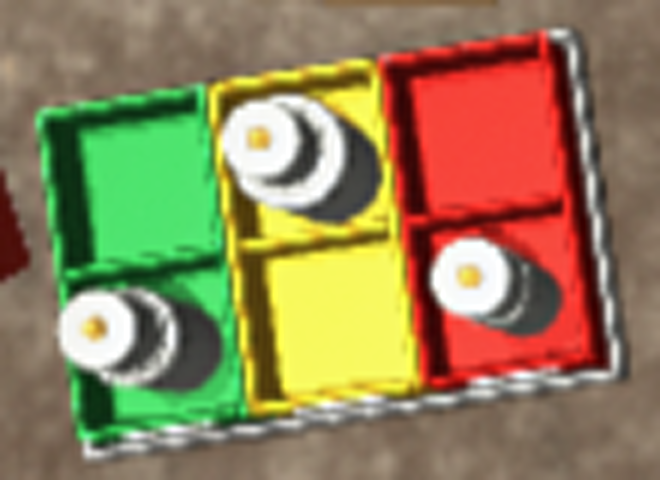

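Emit:
send_rows(rows=[{"roll": 7.14,"jaw": -0.1},{"roll": 7.14},{"roll": 7.14},{"roll": 7.14},{"roll": 7.14},{"roll": 7.14},{"roll": 7.14},{"roll": 7.14},{"roll": 7.14},{}])

```text
invalid input at $.rows[0]: expected keys dx, dy, dz, roll, jaw
```

```bash
cat > q.py <<'E'
import sys
from h import *
from scipy.spatial.transform import Rotation as Ro
T={'a':(.5733,-.1689),'b':(.4718,-.2684),'c':(.4524,-.1688),'gf':(.5417,.3838),'yn':(.4903,.3110),'rf':(.5597,.2550)}
M=np.array([.476,.0236]); gy=np.radians(2.85); gx=np.array([np.cos(gy),np.sin(gy)])
T['pre']=tuple(M-.035*gx); T['m']=tuple(M)
o=get_obs(); R=Ro.from_euler('xyz',o['eef_rot']); p=o['ee_pos']
print(o['time_s'],p.round(4),np.degrees(o['eef_rot']).round(2),'F',o['force'].round(1),'w',round(o['grip_width'],4),'gf',round(o['grip_force'],1),'q',o['qpos'].round(2))
e=np.r_[p[:2]-M]; print('in gauge x,y mm',(e@gx*1000).round(1),(e@[-gx[1],gx[0]]*1000).round(1))
for k in sys.argv[1:]:
    print(k,'tool mm',(R.inv().apply(np.r_[T[k],p[2]]-p)*1000).round(1))
E
python3 q.py a
```

```text
0.1 [0.2135 0.5067 0.205 ] [-179.94   -0.    157.15] F [ 0.1  0.2 -0.4] w 0.094 gf 0.0 q [ 1.11  0.3   1.52  0.    1.32 -0.07]
in gauge x,y mm -238.2 495.5
a tool mm [-5.939e+02 -4.828e+02  4.000e-01]
```

Emit:
send_rows(rows=[{"dx": 0,"dy": 0,"dz": 0,"roll": 7.14,"jaw": -0.1},{"dx": 0,"dy": 0,"dz": 0,"roll": 7.14,"jaw": -0.1},{"dx": 0,"dy": 0,"dz": 0,"roll": 7.14,"jaw": -0.1},{"dx": 0,"dy": 0,"dz": 0,"roll": 7.14,"jaw": -0.1},{"dx": 0,"dy": 0,"dz": 0,"roll": 7.14,"jaw": -0.1},{"dx": 0,"dy": 0,"dz": 0,"roll": 7.14,"jaw": -0.1},{"dx": 0,"dy": 0,"dz": 0,"roll": 7.14,"jaw": -0.1},{"dx": 0,"dy": 0,"dz": 0,"roll": 7.14,"jaw": -0.1},{"dx": 0,"dy": 0,"dz": 0,"roll": 7.14,"jaw": -0.1},{"dx": 0,"dy": 0,"dz": 0,"roll": 0,"jaw": -0.1},{"dx": 0,"dy": 0,"dz": 0,"roll": 0,"jaw": -0.1}], force=30)

```text
time_s: 1.02
ee_pos: [0.2135, 0.5067, 0.2052]
eef_rot: [-3.141, 0.0, 1.625]
force: [0.7, -0.2, -0.5]
grip_width: 0.0514
grip_force: 0.0
```

```bash
python3 q.py a
```

```text
1.0167 [0.2135 0.5067 0.2052] [-1.7998e+02  2.0000e-02  9.3120e+01] F [ 0.7 -0.2 -0.5] w 0.0514 gf 0.0 q [1.11 0.3  1.52 0.   1.32 1.05]
in gauge x,y mm -238.1 495.6
a tool mm [-6.942e+02  3.225e+02  2.000e-01]
```

Emit:
send_rows(rows=[{"dx": -34.7,"dy": 16.1,"dz": 0,"roll": 0,"jaw": -0.1},{"dx": -34.7,"dy": 16.1,"dz": 0,"roll": 0,"jaw": -0.1},{"dx": -34.7,"dy": 16.1,"dz": 0,"roll": 0,"jaw": -0.1},{"dx": -34.7,"dy": 16.1,"dz": 0,"roll": 0,"jaw": -0.1},{"dx": -34.7,"dy": 16.1,"dz": 0,"roll": 0,"jaw": -0.1},{"dx": -34.7,"dy": 16.1,"dz": 0,"roll": 0,"jaw": -0.1},{"dx": -34.7,"dy": 16.1,"dz": 0,"roll": 0,"jaw": -0.1},{"dx": -34.7,"dy": 16.1,"dz": 0,"roll": 0,"jaw": -0.1},{"dx": -34.7,"dy": 16.1,"dz": 0,"roll": 0,"jaw": -0.1},{"dx": -34.7,"dy": 16.1,"dz": 0,"roll": 0,"jaw": -0.1}])

```text
time_s: 1.85
ee_pos: [0.3923, 0.1666, 0.2056]
eef_rot: [3.141, -0.0, 1.626]
force: [0.2, 1.0, -0.5]
grip_width: 0.0517
grip_force: 0.0
```

Emit:
send_rows(rows=[{"dx": -34.7,"dy": 16.1,"dz": 0,"roll": 0,"jaw": -0.1},{"dx": -34.7,"dy": 16.1,"dz": 0,"roll": 0,"jaw": -0.1},{"dx": -34.7,"dy": 16.1,"dz": 0,"roll": 0,"jaw": -0.1},{"dx": -34.7,"dy": 16.1,"dz": 0,"roll": 0,"jaw": -0.1},{"dx": -34.7,"dy": 16.1,"dz": 0,"roll": 0,"jaw": -0.1},{"dx": -34.7,"dy": 16.1,"dz": 0,"roll": 0,"jaw": -0.1},{"dx": -34.7,"dy": 16.1,"dz": 0,"roll": 0,"jaw": -0.1},{"dx": -34.7,"dy": 16.1,"dz": 0,"roll": 0,"jaw": -0.1},{"dx": -34.7,"dy": 16.1,"dz": 0,"roll": 0,"jaw": -0.1},{"dx": -34.7,"dy": 16.1,"dz": 0,"roll": 0,"jaw": -0.1},{"dx": 0,"dy": 0,"dz": 0,"roll": 0.27,"jaw": -0.1},{"dx": 0,"dy": 0,"dz": 0,"roll": 0,"jaw": -0.1}])

```text
time_s: 2.85
ee_pos: [0.5701, -0.1714, 0.2044]
eef_rot: [-3.14, -0.001, 1.618]
force: [0.1, 0.7, 0.6]
grip_width: 0.0516
grip_force: 0.0
```

```bash
python3 q.py a; python3 - <<'E'
from h import *
f,W,K,R,t=cam("side"); cv2.imwrite("pics/s1.png",cv2.resize(f[160:400,240:440,::-1],None,fx=2.5,fy=2.5))
E
```

```text
2.85 [ 0.5701 -0.1714  0.2044] [-1.7992e+02 -4.0000e-02  9.2710e+01] F [0.1 0.7 0.6] w 0.0516 gf 0.0 q [-0.35  0.4   1.38  0.    1.36 -0.4 ]
in gauge x,y mm 84.3 -199.4
a tool mm [ 2.3  3.3 -0. ]
```

View pics/s1.png

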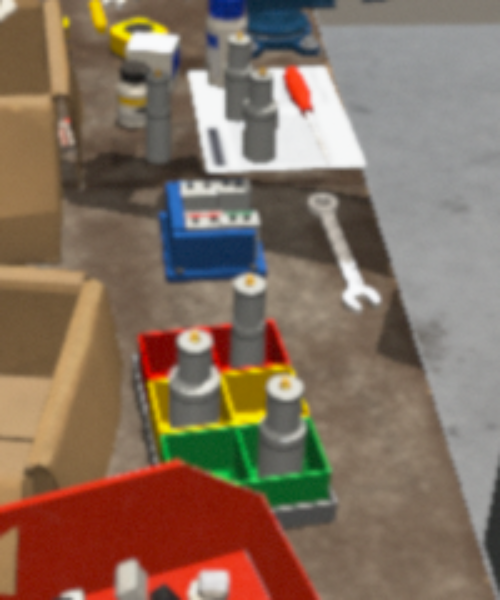

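The side crop shows all pins standing undisturbed: the thin one at (157,110), and the others at (238,75) and (260,115). The gripper is above the crop. Next I descend on the first pin.

Emit:
send_rows(rows=[{"dx": 2.3,"dy": 3.3,"dz": 10,"roll": 0,"jaw": -0.1},{"dx": 0,"dy": 0,"dz": 30,"roll": 0,"jaw": -0.1},{"dx": 0,"dy": 0,"dz": 30,"roll": 0,"jaw": -0.1},{"dx": 0,"dy": 0,"dz": 30,"roll": 0,"jaw": -0.1},{"dx": 0,"dy": 0,"dz": 25,"roll": 0,"jaw": -0.1},{"dx": 0,"dy": 0,"dz": 5,"roll": 0,"jaw": -0.1},{"dx": 0,"dy": 0,"dz": 0,"roll": 0,"jaw": 1},{"dx": 0,"dy": 0,"dz": 0,"roll": 0,"jaw": 1},{"dx": 0,"dy": 0,"dz": 0,"roll": 0,"jaw": 1},{"dx": 0,"dy": 0,"dz": 0,"roll": 0,"jaw": 1},{"dx": 0,"dy": 0,"dz": 0,"roll": 0,"jaw": 1}], force=30)

```text
time_s: 3.82
ee_pos: [0.5742, -0.1678, 0.0771]
eef_rot: [3.139, 0.001, 1.617]
force: [-0.0, 0.7, 6.0]
grip_width: 0.0274
grip_force: 30.0
```

```bash
python3 q.py a pre
```

```text
3.8167 [ 0.5742 -0.1678  0.0771] [1.7984e+02 6.0000e-02 9.2630e+01] F [-0.   0.7  6. ] w 0.0274 gf 30.0 q [-0.35  0.53  1.51  0.    1.1  -0.39]
in gauge x,y mm 88.6 -196.0
a tool mm [-1.1 -1.  -0. ]
pre tool mm [ 195.5 -124.3   -0.6]
```

Emit:
send_rows(rows=[{"dx": 0,"dy": 0,"dz": -25,"roll": 0,"jaw": 1},{"dx": 0,"dy": 0,"dz": -30,"roll": 0,"jaw": 1},{"dx": 15,"dy": -8,"dz": -25,"roll": 0,"jaw": 1},{"dx": 30,"dy": -20,"dz": 0,"roll": 0,"jaw": 1},{"dx": 30,"dy": -20,"dz": 0,"roll": 0,"jaw": 1},{"dx": 30,"dy": -20,"dz": 0,"roll": 0,"jaw": 1},{"dx": 30,"dy": -20,"dz": 0,"roll": 0,"jaw": 1},{"dx": 30,"dy": -20,"dz": 0,"roll": 0,"jaw": 1},{"dx": 25,"dy": -12,"dz": 0,"roll": 0,"jaw": 1},{"dx": 6.6,"dy": -4,"dz": 10,"roll": 0,"jaw": 1},{"dx": 0,"dy": 0,"dz": 0,"roll": 0,"jaw": 1}])

```text
time_s: 4.73
ee_pos: [0.439, 0.0245, 0.1447]
eef_rot: [-3.14, -0.0, 1.619]
force: [-0.7, 0.0, -4.1]
grip_width: 0.0276
grip_force: 30.0
```

```bash
python3 q.py pre; python3 - <<'E'
from h import *
f,W,K,R,t=cam("side"); cv2.imwrite("pics/s2.png",cv2.resize(f[130:290,250:410,::-1],None,fx=3.7,fy=3.7))
E
```

```text
4.7333 [0.439  0.0245 0.1447] [-1.7992e+02 -1.0000e-02  9.2750e+01] F [-0.7  0.  -4.1] w 0.0276 gf 30.0 q [-0.03  0.12  1.89  0.    1.13 -0.08]
in gauge x,y mm -36.9 2.8
pre tool mm [-2.8  1.9 -0. ]
```

View pics/s2.png

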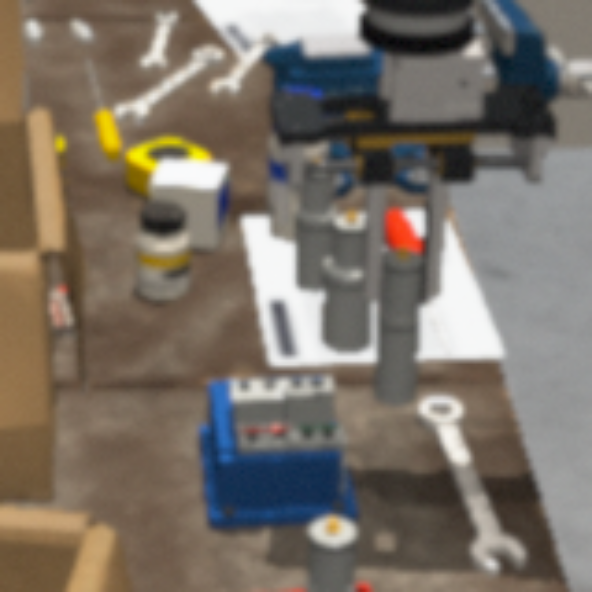

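The picture shows the pin held upright at (400,330) in front of the gauge (280,450), with the others undisturbed. Next I lower it to just above base-plate height.

Emit:
send_rows(rows=[{"dx": -1.7,"dy": 0,"dz": 25,"roll": 0,"jaw": 1},{"dx": 0,"dy": 0,"dz": 20,"roll": 0,"jaw": 1},{"dx": 0,"dy": 0,"dz": 5,"roll": 0,"jaw": 1},{"dx": 0,"dy": 0,"dz": 0,"roll": 0,"jaw": 1},{"dx": 0,"dy": 0,"dz": 0,"roll": 0,"jaw": 1}])

```text
time_s: 5.2
ee_pos: [0.4412, 0.0209, 0.0963]
eef_rot: [3.141, 0.0, 1.616]
force: [-0.8, 0.4, -3.4]
grip_width: 0.0273
grip_force: 30.0
```

```bash
python3 q.py pre; python3 q.py|head -1
```

```text
5.2 [0.4412 0.0209 0.0963] [1.7997e+02 1.0000e-02 9.2580e+01] F [-0.8  0.4 -3.4] w 0.0273 gf 30.0 q [-0.04  0.19  1.93 -0.    1.02 -0.08]
in gauge x,y mm -34.9 -1.0
pre tool mm [ 1.  -0.1 -0. ]
5.2 [0.4412 0.0209 0.0963] [1.7997e+02 1.0000e-02 9.2580e+01] F [-0.8  0.4 -3.4] w 0.0273 gf 30.0 q [-0.04  0.19  1.93 -0.    1.02 -0.08]
```

Emit:
send_rows(rows=[{"dx": 0,"dy": 0,"dz": 0,"roll": 0,"jaw": 1}])

```text
time_s: 5.28
ee_pos: [0.4414, 0.0211, 0.0966]
eef_rot: [3.14, 0.0, 1.616]
force: [0.5, -0.1, -2.3]
grip_width: 0.0273
grip_force: 30.0
```

Emit:
send_rows(rows=[{"dx": 0,"dy": 0,"dz": 0,"roll": 0,"jaw": 1}])

```text
time_s: 5.37
ee_pos: [0.4412, 0.0213, 0.0965]
eef_rot: [3.14, 0.0, 1.616]
force: [0.5, -1.2, -4.0]
grip_width: 0.0274
grip_force: 30.0
```

Emit:
send_rows(rows=[{"dx": 0,"dy": 0,"dz": 0,"roll": 0,"jaw": 1}])

```text
time_s: 5.45
ee_pos: [0.441, 0.0213, 0.0962]
eef_rot: [3.14, 0.0, 1.616]
force: [-0.1, 0.1, -4.2]
grip_width: 0.0272
grip_force: 30.0
```

Emit:
send_rows(rows=[{"dx": 0,"dy": 0,"dz": 0,"roll": 0,"jaw": 1}])

```text
time_s: 5.53
ee_pos: [0.4408, 0.0214, 0.096]
eef_rot: [3.141, 0.0, 1.617]
force: [-1.3, 0.3, -3.0]
grip_width: 0.0276
grip_force: 30.0
```

Emit:
send_rows(rows=[{"dx": 0,"dy": 0,"dz": 0,"roll": 0,"jaw": 1}])

```text
time_s: 5.62
ee_pos: [0.4407, 0.0214, 0.0958]
eef_rot: [3.141, 0.0, 1.617]
force: [-1.5, 0.6, -4.3]
grip_width: 0.0278
grip_force: 30.0
```

Emit:
send_rows(rows=[{"dx": 1.6,"dy": 0,"dz": 2,"roll": 0,"jaw": 1},{"dx": 0,"dy": 10,"dz": 0,"roll": 0,"jaw": 1},{"dx": 0,"dy": 10,"dz": 0,"roll": 0,"jaw": 1},{"dx": 0,"dy": 10,"dz": 0,"roll": 0,"jaw": 1},{"dx": 0,"dy": 10,"dz": 0,"roll": 0,"jaw": 1},{"dx": 0,"dy": 5,"dz": 0,"roll": 0,"jaw": 1},{"dx": 0,"dy": 0,"dz": 0,"roll": 0,"jaw": 1},{"dx": 0,"dy": 0,"dz": 0,"roll": 0,"jaw": 1}])

```text
time_s: 6.28
ee_pos: [0.4851, 0.0252, 0.0932]
eef_rot: [-3.141, -0.0, 1.617]
force: [-0.2, 0.3, -3.5]
grip_width: 0.0278
grip_force: 30.0
```

```bash
python3 q.py
```

```text
6.2833 [0.4851 0.0252 0.0932] [-179.96   -0.     92.63] F [-0.2  0.3 -3.5] w 0.0278 gf 30.0 q [-0.02  0.29  1.82  0.    1.03 -0.07]
in gauge x,y mm 9.1 1.1
```

Emit:
send_rows(rows=[{"dx": 0,"dy": 5,"dz": 0,"roll": 0,"jaw": 1},{"dx": 0,"dy": 5,"dz": 0,"roll": 0,"jaw": 1},{"dx": 0,"dy": 5,"dz": 0,"roll": 0,"jaw": 1},{"dx": 0,"dy": 0,"dz": 0,"roll": 0,"jaw": 1}])

```text
time_s: 6.62
ee_pos: [0.5013, 0.0258, 0.0935]
eef_rot: [3.141, 0.0, 1.616]
force: [0.2, 0.7, -4.0]
grip_width: 0.0277
grip_force: 30.0
```

Emit:
send_rows(rows=[{"dx": 0,"dy": 3,"dz": 0,"roll": 0,"jaw": 1},{"dx": 0,"dy": 3,"dz": 0,"roll": 0,"jaw": 1},{"dx": 0,"dy": 0,"dz": 0,"roll": 0,"jaw": 1}])

```text
time_s: 6.87
ee_pos: [0.5069, 0.026, 0.0935]
eef_rot: [3.141, 0.0, 1.617]
force: [-0.4, -0.5, -3.7]
grip_width: 0.0278
grip_force: 30.0
```

```bash
python3 q.py
```

```text
6.8667 [0.5069 0.026  0.0935] [179.99   0.    92.62] F [-0.4 -0.5 -3.7] w 0.0278 gf 30.0 q [-0.02  0.33  1.76  0.    1.05 -0.07]
in gauge x,y mm 30.9 0.9
```

Emit:
send_rows(rows=[{"dx": 0,"dy": 3,"dz": 0,"roll": 0,"jaw": 1},{"dx": 0,"dy": 2,"dz": 0,"roll": 0,"jaw": 1},{"dx": 0,"dy": 0,"dz": 0,"roll": 0,"jaw": 1}])

```text
time_s: 7.12
ee_pos: [0.5117, 0.0263, 0.0934]
eef_rot: [3.141, 0.0, 1.616]
force: [-0.5, 0.2, -3.9]
grip_width: 0.0275
grip_force: 30.0
```

Emit:
send_rows(rows=[{"dx": 0,"dy": 2,"dz": 0,"roll": 0,"jaw": 1},{"dx": 0,"dy": 2,"dz": 0,"roll": 0,"jaw": 1},{"dx": 0,"dy": 0,"dz": 0,"roll": 0,"jaw": 1}])

```text
time_s: 7.37
ee_pos: [0.5157, 0.0265, 0.0935]
eef_rot: [3.141, 0.0, 1.617]
force: [-0.7, 0.1, -3.5]
grip_width: 0.0278
grip_force: 30.0
```

```bash
python3 q.py
```

```text
7.3667 [0.5157 0.0265 0.0935] [179.99   0.    92.62] F [-0.7  0.1 -3.5] w 0.0278 gf 30.0 q [-0.02  0.35  1.73 -0.    1.06 -0.07]
in gauge x,y mm 39.8 0.9
```

Emit:
send_rows(rows=[{"dx": 0,"dy": 4,"dz": 0,"roll": 0,"jaw": 1},{"dx": 0,"dy": 4,"dz": 0,"roll": 0,"jaw": 1},{"dx": 0,"dy": 4,"dz": 0,"roll": 0,"jaw": 1},{"dx": 0,"dy": 0,"dz": 0,"roll": 0,"jaw": 1}])

```text
time_s: 7.7
ee_pos: [0.5281, 0.027, 0.0934]
eef_rot: [3.141, -0.0, 1.617]
force: [-0.1, -0.7, -3.7]
grip_width: 0.0279
grip_force: 30.0
```

Emit:
send_rows(rows=[{"dx": 0,"dy": 2,"dz": 0,"roll": 0,"jaw": 1},{"dx": 0,"dy": 1,"dz": 0,"roll": 0,"jaw": 1},{"dx": 0,"dy": 1,"dz": 0,"roll": 0,"jaw": 1},{"dx": 0,"dy": 0,"dz": 0,"roll": 0,"jaw": 1}])

```text
time_s: 8.03
ee_pos: [0.5315, 0.0272, 0.0934]
eef_rot: [-3.142, -0.0, 1.617]
force: [0.2, 0.8, -3.4]
grip_width: 0.0276
grip_force: 30.0
```

Emit:
send_rows(rows=[{"dx": 0,"dy": 1,"dz": 0,"roll": 0,"jaw": 1},{"dx": 0,"dy": 1,"dz": 0,"roll": 0,"jaw": 1},{"dx": 0,"dy": 0,"dz": 0,"roll": 0,"jaw": 1}])

```text
time_s: 8.28
ee_pos: [0.5335, 0.0273, 0.0935]
eef_rot: [3.141, -0.0, 1.617]
force: [-0.0, 0.2, -3.9]
grip_width: 0.0277
grip_force: 30.0
```

```bash
python3 q.py
```

```text
8.2833 [0.5335 0.0273 0.0935] [179.99  -0.    92.62] F [-0.   0.2 -3.9] w 0.0277 gf 30.0 q [-0.02  0.39  1.68  0.    1.07 -0.06]
in gauge x,y mm 57.7 0.8
```

Emit:
send_rows(rows=[{"dx": 0,"dy": 1,"dz": 0,"roll": 0,"jaw": 1},{"dx": 0,"dy": 1,"dz": 0,"roll": 0,"jaw": 1},{"dx": 0,"dy": 0,"dz": 0,"roll": 0,"jaw": 1}])

```text
time_s: 8.53
ee_pos: [0.5356, 0.0274, 0.0935]
eef_rot: [3.141, 0.0, 1.617]
force: [0.2, 0.0, -3.3]
grip_width: 0.0275
grip_force: 30.0
```

Emit:
send_rows(rows=[{"dx": 0,"dy": 1,"dz": 0,"roll": 0,"jaw": 1},{"dx": 0,"dy": 0,"dz": 0,"roll": 0,"jaw": 1}])

```text
time_s: 8.7
ee_pos: [0.5364, 0.0274, 0.0934]
eef_rot: [-3.141, 0.0, 1.617]
force: [-0.4, 0.6, -4.1]
grip_width: 0.0277
grip_force: 30.0
```

Emit:
send_rows(rows=[{"dx": 0,"dy": -1,"dz": -10,"roll": 0,"jaw": 1},{"dx": 0,"dy": 0,"dz": -30,"roll": 0,"jaw": 1},{"dx": 0,"dy": 0,"dz": -40,"roll": 0,"jaw": 1},{"dx": 0,"dy": 0,"dz": -35,"roll": 0,"jaw": 1},{"dx": 25,"dy": 5,"dz": -15,"roll": 0,"jaw": 1},{"dx": 36,"dy": 5,"dz": 0,"roll": 0,"jaw": 1},{"dx": 36,"dy": 5,"dz": 0,"roll": 0,"jaw": 1},{"dx": 36,"dy": 5,"dz": 0,"roll": 0,"jaw": 1},{"dx": 36,"dy": 5,"dz": 0,"roll": 0,"jaw": 1},{"dx": 36,"dy": 5,"dz": 0,"roll": 0,"jaw": 1},{"dx": 21,"dy": 5,"dz": 0,"roll": 0,"jaw": 1},{"dx": 0,"dy": 0,"dz": 0,"roll": 0,"jaw": 1}])

```text
time_s: 9.7
ee_pos: [0.5596, 0.2586, 0.2237]
eef_rot: [3.142, -0.001, 1.62]
force: [-0.3, -0.6, -3.8]
grip_width: 0.0273
grip_force: 30.0
```

```bash
python3 q.py rf
```

```text
9.7 [0.5596 0.2586 0.2237] [ 1.800e+02 -5.000e-02  9.283e+01] F [-0.3 -0.6 -3.8] w 0.0273 gf 30.0 q [0.37 0.44 1.29 0.   1.41 0.32]
in gauge x,y mm 95.1 230.6
rf tool mm [-3.6 -0.  -0. ]
```

Emit:
send_rows(rows=[{"dx": -2.5,"dy": 0,"dz": 0,"roll": 0,"jaw": 1},{"dx": 0,"dy": 0,"dz": 30,"roll": 0,"jaw": 1},{"dx": 0,"dy": 0,"dz": 30,"roll": 0,"jaw": 1},{"dx": 0,"dy": 0,"dz": 30,"roll": 0,"jaw": 1},{"dx": 0,"dy": 0,"dz": 25,"roll": 0,"jaw": 1},{"dx": 0,"dy": 0,"dz": 15,"roll": 0,"jaw": 1},{"dx": 0,"dy": 0,"dz": 5,"roll": 0,"jaw": 1},{"dx": 0,"dy": 0,"dz": 0,"roll": 0,"jaw": 1},{"dx": 0,"dy": 0,"dz": 0,"roll": 0,"jaw": 1}])

```text
time_s: 10.45
ee_pos: [0.5607, 0.2518, 0.0898]
eef_rot: [3.14, -0.0, 1.616]
force: [-0.3, -0.1, -3.3]
grip_width: 0.0273
grip_force: 30.0
```

```bash
python3 q.py rf
```

```text
10.45 [0.5607 0.2518 0.0898] [ 1.7992e+02 -2.0000e-02  9.2580e+01] F [-0.3 -0.1 -3.3] w 0.0273 gf 30.0 q [ 0.36  0.55  1.44 -0.    1.14  0.32]
in gauge x,y mm 96.0 223.7
rf tool mm [ 3.3 -0.9  0. ]
```

Emit:
send_rows(rows=[{"dx": 4,"dy": -1,"dz": 3,"roll": 0,"jaw": 1},{"dx": 0,"dy": 0,"dz": 2,"roll": 0,"jaw": 1},{"dx": 0,"dy": 0,"dz": 1,"roll": 0,"jaw": 1},{"dx": 0,"dy": 0,"dz": 0,"roll": 0,"jaw": 1}])

```text
time_s: 10.78
ee_pos: [0.5589, 0.2563, 0.0826]
eef_rot: [3.141, -0.0, 1.617]
force: [-0.5, -0.2, -3.2]
grip_width: 0.0272
grip_force: 30.0
```

Emit:
send_rows(rows=[{"dx": 0,"dy": 0,"dz": 1,"roll": 0,"jaw": 1},{"dx": 0,"dy": 0,"dz": 0.5,"roll": 0,"jaw": 1},{"dx": 0,"dy": 0,"dz": 0,"roll": 0,"jaw": 1}])

```text
time_s: 11.03
ee_pos: [0.5593, 0.2564, 0.082]
eef_rot: [3.14, -0.0, 1.617]
force: [-1.9, -0.2, 4.7]
grip_width: 0.0276
grip_force: 30.0
```

Emit:
send_rows(rows=[{"dx": 0,"dy": 0,"dz": 0,"roll": 0,"jaw": 0.1},{"dx": 0,"dy": 0,"dz": 0,"roll": 0,"jaw": 0.1},{"dx": 0,"dy": 0,"dz": 0,"roll": 0,"jaw": 0.1},{"dx": 0,"dy": 0,"dz": -15,"roll": 0,"jaw": 0.1},{"dx": 0,"dy": 0,"dz": -35,"roll": 0,"jaw": 0.1},{"dx": 0,"dy": 0,"dz": -40,"roll": 0,"jaw": 0.1},{"dx": 0,"dy": 0,"dz": -40,"roll": 0,"jaw": -0.1}])

```text
time_s: 11.62
ee_pos: [0.5586, 0.256, 0.2123]
eef_rot: [-3.141, 0.0, 1.616]
force: [0.3, -0.3, 1.4]
grip_width: 0.0462
grip_force: 0.0
```

Emit:
send_rows(rows=[{"dx": -38,"dy": -11.5,"dz": 0,"roll": 0,"jaw": -0.1},{"dx": -38,"dy": -11.5,"dz": 0,"roll": 0,"jaw": -0.1},{"dx": -38,"dy": -11.5,"dz": 0,"roll": 0,"jaw": -0.1},{"dx": -38,"dy": -11.5,"dz": 0,"roll": 0,"jaw": -0.1},{"dx": -38,"dy": -11.5,"dz": 0,"roll": 0,"jaw": -0.1},{"dx": -38,"dy": -11.5,"dz": 0,"roll": 0,"jaw": -0.1},{"dx": -38,"dy": -11.5,"dz": 0,"roll": 0,"jaw": -0.1},{"dx": -38,"dy": -11.5,"dz": 0,"roll": 0,"jaw": -0.1},{"dx": -38,"dy": -11.5,"dz": 0,"roll": 0,"jaw": -0.1},{"dx": -38,"dy": -11.5,"dz": 0,"roll": 0,"jaw": -0.1},{"dx": -38,"dy": -11.5,"dz": 0,"roll": 0,"jaw": -0.1},{"dx": 0,"dy": 0,"dz": 0,"roll": 0,"jaw": -0.1}])

```text
time_s: 12.62
ee_pos: [0.4502, -0.1722, 0.2111]
eef_rot: [3.141, 0.001, 1.612]
force: [1.2, 0.7, -0.7]
grip_width: 0.0521
grip_force: 0.0
```

Emit:
send_rows(rows=[{"dx": 0,"dy": 0,"dz": 0,"roll": 0,"jaw": -0.1},{"dx": 0,"dy": 0,"dz": 0,"roll": 0,"jaw": -0.1},{"dx": 0,"dy": 0,"dz": 0,"roll": 0,"jaw": -0.1}])

```text
time_s: 12.87
ee_pos: [0.452, -0.1662, 0.211]
eef_rot: [3.141, -0.0, 1.618]
force: [0.2, 0.5, -0.3]
grip_width: 0.0516
grip_force: 0.0
```

```bash
python3 q.py c; python3 - <<'E'
from h import *
f,W,K,R,t=cam("top"); print(heads(W,K,R,t)[:,:2].round(4)); cv2.imwrite("pics/t3.png",f[190:290,130:530,::-1].repeat(2,0).repeat(2,1))
E
```

```text
12.8667 [ 0.452  -0.1662  0.211 ] [179.99  -0.    92.7 ] F [ 0.2  0.5 -0.3] w 0.0516 gf 0.0 q [-0.43  0.14  1.7   0.    1.3  -0.48]
in gauge x,y mm -33.4 -188.4
c tool mm [-2.6  0.2 -0. ]
[[0.4838 0.379 ]
 [0.4998 0.2456]
 [0.5506 0.3209]
 [0.558  0.2554]]
```

View pics/t3.png

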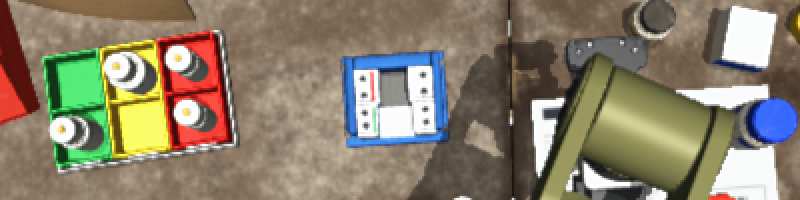

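The crop shows the first pin standing in the far red cell (180,60), with all the others in place. Now the second pin.

Emit:
send_rows(rows=[{"dx": -2.6,"dy": 0.2,"dz": 14,"roll": 0,"jaw": -0.1},{"dx": 0,"dy": 0,"dz": 30,"roll": 0,"jaw": -0.1},{"dx": 0,"dy": 0,"dz": 20,"roll": 0,"jaw": -0.1},{"dx": 0,"dy": 0,"dz": 0,"roll": 0,"jaw": -0.1},{"dx": 0,"dy": 0,"dz": 0,"roll": 0,"jaw": -0.1},{"dx": 0,"dy": 0,"dz": 0,"roll": 0,"jaw": -0.1}])

```text
time_s: 13.42
ee_pos: [0.4528, -0.1695, 0.1483]
eef_rot: [3.14, 0.001, 1.617]
force: [0.1, -0.0, 0.3]
grip_width: 0.0517
grip_force: 0.0
```

```bash
python3 q.py c
```

```text
13.4167 [ 0.4528 -0.1695  0.1483] [1.7992e+02 4.0000e-02 9.2670e+01] F [ 0.1 -0.   0.3] w 0.0517 gf 0.0 q [-0.43  0.21  1.77  0.    1.16 -0.48]
in gauge x,y mm -32.8 -191.7
c tool mm [ 0.7 -0.3 -0. ]
```

Emit:
send_rows(rows=[{"dx": 0.7,"dy": 0,"dz": 30,"roll": 0,"jaw": -0.1},{"dx": 0,"dy": 0,"dz": 30,"roll": 0,"jaw": -0.1},{"dx": 0,"dy": 0,"dz": 11,"roll": 0,"jaw": -0.1},{"dx": 0,"dy": 0,"dz": 0,"roll": 0,"jaw": -0.1},{"dx": 0,"dy": 0,"dz": 0,"roll": 0,"jaw": 1},{"dx": 0,"dy": 0,"dz": 0,"roll": 0,"jaw": 1},{"dx": 0,"dy": 0,"dz": 0,"roll": 0,"jaw": 1},{"dx": 0,"dy": 0,"dz": 0,"roll": 0,"jaw": 1},{"dx": 0,"dy": 0,"dz": 0,"roll": 0,"jaw": 1}], force=30)

```text
time_s: 14.17
ee_pos: [0.4526, -0.1693, 0.0771]
eef_rot: [3.14, 0.001, 1.617]
force: [-0.0, 1.1, 6.6]
grip_width: 0.0278
grip_force: 30.0
```

```bash
python3 q.py c pre
```

```text
14.1667 [ 0.4526 -0.1693  0.0771] [1.7989e+02 6.0000e-02 9.2620e+01] F [-0.   1.1  6.6] w 0.0278 gf 30.0 q [-0.43  0.31  1.84  0.    0.99 -0.48]
in gauge x,y mm -32.9 -191.5
c tool mm [ 0.5 -0.2 -0. ]
pre tool mm [191.5  -2.8  -0.2]
```

Emit:
send_rows(rows=[{"dx": 0,"dy": 0,"dz": -25,"roll": 0,"jaw": 1},{"dx": 5,"dy": -2,"dz": -30,"roll": 0,"jaw": 1},{"dx": 36,"dy": -1,"dz": 0,"roll": 0,"jaw": 1},{"dx": 36,"dy": 0,"dz": 0,"roll": 0,"jaw": 1},{"dx": 36,"dy": 0,"dz": 0,"roll": 0,"jaw": 1},{"dx": 36,"dy": 0,"dz": 0,"roll": 0,"jaw": 1},{"dx": 30,"dy": 0,"dz": 0,"roll": 0,"jaw": 1},{"dx": 12,"dy": 0,"dz": 20,"roll": 0,"jaw": 1},{"dx": 0,"dy": 0,"dz": 17,"roll": 0,"jaw": 1},{"dx": 0,"dy": 0,"dz": 0,"roll": 0,"jaw": 1},{"dx": 0,"dy": 0,"dz": 0,"roll": 0,"jaw": 1},{"dx": 0,"dy": 0,"dz": 0,"roll": 0,"jaw": 1}])

```text
time_s: 15.17
ee_pos: [0.4406, 0.0212, 0.0948]
eef_rot: [3.141, 0.0, 1.616]
force: [0.2, 0.4, -2.5]
grip_width: 0.0273
grip_force: 30.0
```

```bash
python3 q.py pre
```

```text
15.1667 [0.4406 0.0212 0.0948] [1.7996e+02 1.0000e-02 9.2590e+01] F [ 0.2  0.4 -2.5] w 0.0273 gf 30.0 q [-0.03  0.19  1.94 -0.    1.01 -0.08]
in gauge x,y mm -35.4 -0.6
pre tool mm [0.6 0.4 0. ]
```

Emit:
send_rows(rows=[{"dx": 0,"dy": 10,"dz": 1,"roll": 0,"jaw": 1},{"dx": 0,"dy": 10,"dz": 0,"roll": 0,"jaw": 1},{"dx": 0,"dy": 3,"dz": 0,"roll": 0,"jaw": 1},{"dx": 0,"dy": 2,"dz": 0,"roll": 0,"jaw": 1},{"dx": 0,"dy": 0,"dz": 0,"roll": 0,"jaw": 1},{"dx": 0,"dy": 0,"dz": 0,"roll": 0,"jaw": 1}])

```text
time_s: 15.67
ee_pos: [0.465, 0.0226, 0.0931]
eef_rot: [-3.142, 0.0, 1.616]
force: [-0.2, 0.1, -3.9]
grip_width: 0.0277
grip_force: 30.0
```

Emit:
send_rows(rows=[{"dx": 0,"dy": 1,"dz": 0,"roll": 0,"jaw": 1},{"dx": 0,"dy": 1,"dz": 0,"roll": 0,"jaw": 1},{"dx": 0,"dy": 1,"dz": 0,"roll": 0,"jaw": 1},{"dx": 0,"dy": 0,"dz": 0,"roll": 0,"jaw": 1}])

```text
time_s: 16.0
ee_pos: [0.4683, 0.0229, 0.093]
eef_rot: [3.141, 0.0, 1.617]
force: [-0.3, 0.9, -3.3]
grip_width: 0.0275
grip_force: 30.0
```

```bash
python3 q.py
```

```text
16.0 [0.4683 0.0229 0.093 ] [179.99   0.    92.62] F [-0.3  0.9 -3.3] w 0.0275 gf 30.0 q [-0.03  0.25  1.86 -0.    1.02 -0.08]
in gauge x,y mm -7.7 -0.3
```

Emit:
send_rows(rows=[{"dx": 0,"dy": 1,"dz": 0,"roll": 0,"jaw": 1},{"dx": 0,"dy": 1,"dz": 0,"roll": 0,"jaw": 1},{"dx": 0,"dy": 0,"dz": 0,"roll": 0,"jaw": 1}])

```text
time_s: 16.25
ee_pos: [0.4701, 0.0231, 0.0928]
eef_rot: [-3.141, -0.0, 1.617]
force: [-1.6, 0.8, -3.8]
grip_width: 0.0275
grip_force: 30.0
```

Emit:
send_rows(rows=[{"dx": 0,"dy": 1,"dz": 0,"roll": 0,"jaw": 1},{"dx": 0,"dy": 0,"dz": 0,"roll": 0,"jaw": 1}])

```text
time_s: 16.42
ee_pos: [0.471, 0.0232, 0.0928]
eef_rot: [-3.141, -0.0, 1.616]
force: [-3.0, 2.9, -3.6]
grip_width: 0.0276
grip_force: 30.0
```

Emit:
send_rows(rows=[{"dx": 0,"dy": 1,"dz": 0,"roll": 0,"jaw": 1},{"dx": 0,"dy": 0,"dz": 0,"roll": 0,"jaw": 1}])

```text
time_s: 16.58
ee_pos: [0.4719, 0.0233, 0.0927]
eef_rot: [-3.141, -0.0, 1.616]
force: [-4.0, 3.8, -3.7]
grip_width: 0.0277
grip_force: 30.0
```

```bash
python3 q.py
```

```text
16.5833 [0.4719 0.0233 0.0927] [-1.7994e+02 -3.0000e-02  9.2620e+01] F [-4.   3.8 -3.7] w 0.0277 gf 30.0 q [-0.03  0.26  1.85  0.    1.03 -0.07]
in gauge x,y mm -4.1 -0.1
```

Emit:
send_rows(rows=[{"dx": 0.8,"dy": 0,"dz": 0,"roll": 0,"jaw": 1},{"dx": 0,"dy": 0,"dz": 0,"roll": 0,"jaw": 1},{"dx": 0,"dy": 0,"dz": 0,"roll": 0,"jaw": 1}])

```text
time_s: 16.83
ee_pos: [0.4722, 0.0239, 0.0929]
eef_rot: [3.141, 0.0, 1.617]
force: [-1.2, 2.1, -3.9]
grip_width: 0.0278
grip_force: 30.0
```

Emit:
send_rows(rows=[{"dx": 0.4,"dy": 1,"dz": 0,"roll": 0,"jaw": 1},{"dx": 0,"dy": 0,"dz": 0,"roll": 0,"jaw": 1},{"dx": 0,"dy": 0,"dz": 0,"roll": 0,"jaw": 1}])

```text
time_s: 17.08
ee_pos: [0.4733, 0.0243, 0.093]
eef_rot: [3.141, 0.0, 1.617]
force: [-1.9, 2.8, -4.0]
grip_width: 0.0275
grip_force: 30.0
```

```bash
python3 q.py
```

```text
17.0833 [0.4733 0.0243 0.093 ] [179.99   0.    92.62] F [-1.9  2.8 -4. ] w 0.0275 gf 30.0 q [-0.03  0.26  1.85 -0.    1.03 -0.07]
in gauge x,y mm -2.7 0.9
```

Emit:
send_rows(rows=[{"dx": 0.5,"dy": 1,"dz": 0,"roll": 0,"jaw": 1},{"dx": 0,"dy": 0,"dz": 0,"roll": 0,"jaw": 1},{"dx": 0,"dy": 0,"dz": 0,"roll": 0,"jaw": 1}])

```text
time_s: 17.33
ee_pos: [0.4737, 0.0246, 0.0929]
eef_rot: [-3.14, 0.0, 1.617]
force: [-5.6, 0.1, -0.9]
grip_width: 0.0276
grip_force: 30.0
```

Emit:
send_rows(rows=[{"dx": 0,"dy": 1,"dz": 0,"roll": 0,"jaw": 1},{"dx": 0,"dy": 0,"dz": 0,"roll": 0,"jaw": 1},{"dx": 0,"dy": 0,"dz": 0,"roll": 0,"jaw": 1}])

```text
time_s: 17.58
ee_pos: [0.4741, 0.0246, 0.0928]
eef_rot: [-3.139, 0.001, 1.617]
force: [-9.0, -1.1, 1.2]
grip_width: 0.0273
grip_force: 30.0
```

```bash
python3 q.py
```

```text
17.5833 [0.4741 0.0246 0.0928] [-1.7983e+02  3.0000e-02  9.2630e+01] F [-9.  -1.1  1.2] w 0.0273 gf 30.0 q [-0.02  0.27  1.85 -0.    1.03 -0.07]
in gauge x,y mm -1.8 1.1
```

Emit:
send_rows(rows=[{"dx": 0,"dy": -4,"dz": 0,"roll": 0,"jaw": 1},{"dx": 0,"dy": -6,"dz": -20,"roll": 0,"jaw": 1},{"dx": 0,"dy": 0,"dz": -35,"roll": 0,"jaw": 1},{"dx": 0,"dy": 0,"dz": -40,"roll": 0,"jaw": 1},{"dx": 10,"dy": 0,"dz": -35,"roll": 0,"jaw": 1},{"dx": 35,"dy": 0,"dz": 0,"roll": 0,"jaw": 1},{"dx": 40,"dy": 5,"dz": 0,"roll": 0,"jaw": 1},{"dx": 40,"dy": 5,"dz": 0,"roll": 0,"jaw": 1},{"dx": 40,"dy": 5,"dz": 0,"roll": 0,"jaw": 1},{"dx": 40,"dy": 5,"dz": 0,"roll": 0,"jaw": 1},{"dx": 40,"dy": 10,"dz": 0,"roll": 0,"jaw": 1},{"dx": 30,"dy": 9,"dz": 0,"roll": 0,"jaw": 1}])

```text
time_s: 18.58
ee_pos: [0.4916, 0.304, 0.2232]
eef_rot: [3.14, -0.001, 1.618]
force: [0.6, -1.0, -4.1]
grip_width: 0.0274
grip_force: 30.0
```

Emit:
send_rows(rows=[{"dx": 10,"dy": 0,"dz": 0,"roll": 0,"jaw": 1},{"dx": 0,"dy": 0,"dz": 0,"roll": 0,"jaw": 1},{"dx": 0,"dy": 0,"dz": 0,"roll": 0,"jaw": 1},{"dx": 0,"dy": 0,"dz": 0,"roll": 0,"jaw": 1},{"dx": 0,"dy": 0,"dz": 0,"roll": 0,"jaw": 1}])

```text
time_s: 19.0
ee_pos: [0.4913, 0.3098, 0.2233]
eef_rot: [3.141, -0.0, 1.615]
force: [0.1, 0.6, -4.0]
grip_width: 0.0274
grip_force: 30.0
```

```bash
python3 q.py yn
```

```text
19.0 [0.4913 0.3098 0.2233] [179.96  -0.    92.55] F [ 0.1  0.6 -4. ] w 0.0274 gf 30.0 q [ 0.5   0.36  1.41 -0.    1.38  0.46]
in gauge x,y mm 29.5 285.1
yn tool mm [ 1.2 -1.  -0. ]
```

Emit:
send_rows(rows=[{"dx": 0.5,"dy": -1,"dz": 20,"roll": 0,"jaw": 1},{"dx": 0,"dy": 0,"dz": 35,"roll": 0,"jaw": 1},{"dx": 0,"dy": 0,"dz": 30,"roll": 0,"jaw": 1},{"dx": 0,"dy": 0,"dz": 25,"roll": 0,"jaw": 1},{"dx": 0,"dy": 0,"dz": 15,"roll": 0,"jaw": 1},{"dx": 0,"dy": 0,"dz": 9,"roll": 0,"jaw": 1},{"dx": 0,"dy": 0,"dz": 2,"roll": 0,"jaw": 1},{"dx": 0,"dy": 0,"dz": 1,"roll": 0,"jaw": 1},{"dx": 0,"dy": 0,"dz": 0,"roll": 0,"jaw": 1},{"dx": 0,"dy": 0,"dz": 0,"roll": 0,"jaw": 1}])

```text
time_s: 19.83
ee_pos: [0.4906, 0.3116, 0.0872]
eef_rot: [3.14, -0.001, 1.616]
force: [-0.3, -0.1, -3.5]
grip_width: 0.0274
grip_force: 30.0
```

Emit:
send_rows(rows=[{"dx": 0,"dy": 0,"dz": 1,"roll": 0,"jaw": 1},{"dx": 0,"dy": 0,"dz": 1,"roll": 0,"jaw": 1},{"dx": 0,"dy": 0,"dz": 0,"roll": 0,"jaw": 1}])

```text
time_s: 20.08
ee_pos: [0.4901, 0.3114, 0.0841]
eef_rot: [3.141, -0.0, 1.617]
force: [0.0, -0.3, -3.1]
grip_width: 0.0276
grip_force: 30.0
```

```bash
python3 q.py yn
```

```text
20.0833 [0.4901 0.3114 0.0841] [ 1.7999e+02 -1.0000e-02  9.2620e+01] F [ 0.  -0.3 -3.1] w 0.0276 gf 30.0 q [0.5  0.49 1.55 0.   1.1  0.46]
in gauge x,y mm 28.4 286.8
yn tool mm [-0.4  0.2  0. ]
```

Emit:
send_rows(rows=[{"dx": 0,"dy": 0,"dz": 1,"roll": 0,"jaw": 1},{"dx": 0,"dy": 0,"dz": 0.5,"roll": 0,"jaw": 1},{"dx": 0,"dy": 0,"dz": 0,"roll": 0,"jaw": 1}])

```text
time_s: 20.33
ee_pos: [0.4901, 0.3114, 0.0824]
eef_rot: [-3.142, 0.0, 1.617]
force: [0.1, -0.3, -3.3]
grip_width: 0.0271
grip_force: 30.0
```

Emit:
send_rows(rows=[{"dx": 0,"dy": 0,"dz": 0.8,"roll": 0,"jaw": 1},{"dx": 0,"dy": 0,"dz": 0,"roll": 0,"jaw": 1}])

```text
time_s: 20.5
ee_pos: [0.4902, 0.3114, 0.0823]
eef_rot: [3.141, -0.0, 1.617]
force: [-0.6, -1.4, 3.4]
grip_width: 0.0271
grip_force: 30.0
```

Emit:
send_rows(rows=[{"dx": 0,"dy": 0,"dz": 0,"roll": 0,"jaw": 0.15},{"dx": 0,"dy": 0,"dz": 0,"roll": 0,"jaw": 0.15},{"dx": 0,"dy": 0,"dz": 0,"roll": 0,"jaw": 0.15},{"dx": 0,"dy": 0,"dz": -15,"roll": 0,"jaw": 0.15},{"dx": 0,"dy": 0,"dz": -35,"roll": 0,"jaw": 0.15},{"dx": 0,"dy": 0,"dz": -40,"roll": 0,"jaw": 0.15},{"dx": 0,"dy": 0,"dz": -40,"roll": 0,"jaw": -0.1},{"dx": -38.5,"dy": -3,"dz": 0,"roll": 0,"jaw": -0.1},{"dx": -38.5,"dy": -3,"dz": 0,"roll": 0,"jaw": -0.1},{"dx": -38.5,"dy": -3,"dz": 0,"roll": 0,"jaw": -0.1}])

```text
time_s: 21.33
ee_pos: [0.4861, 0.1946, 0.2121]
eef_rot: [3.14, -0.0, 1.618]
force: [0.7, -0.5, 0.0]
grip_width: 0.0518
grip_force: 0.0
```

Emit:
send_rows(rows=[{"dx": -38.5,"dy": -3,"dz": 0,"roll": 0,"jaw": -0.1},{"dx": -38.5,"dy": -3,"dz": 0,"roll": 0,"jaw": -0.1},{"dx": -38.5,"dy": -3,"dz": 0,"roll": 0,"jaw": -0.1},{"dx": -38.5,"dy": -3,"dz": 0,"roll": 0,"jaw": -0.1},{"dx": -38.5,"dy": -3,"dz": 0,"roll": 0,"jaw": -0.1},{"dx": -38.5,"dy": -3,"dz": 0,"roll": 0,"jaw": -0.1},{"dx": -38.5,"dy": -3,"dz": 0,"roll": 0,"jaw": -0.1},{"dx": -38.5,"dy": -3,"dz": 0,"roll": 0,"jaw": -0.1},{"dx": -38.5,"dy": -3,"dz": 0,"roll": 0,"jaw": -0.1},{"dx": -38.5,"dy": -3,"dz": 0,"roll": 0,"jaw": -0.1},{"dx": -38.5,"dy": -3,"dz": 0,"roll": 0,"jaw": -0.1},{"dx": -38.5,"dy": -3,"dz": 0,"roll": 0,"jaw": -0.1}])

```text
time_s: 22.33
ee_pos: [0.4711, -0.2696, 0.2118]
eef_rot: [3.141, 0.0, 1.616]
force: [1.6, 0.1, -0.5]
grip_width: 0.0517
grip_force: 0.0
```

Emit:
send_rows(rows=[{"dx": 0,"dy": 0,"dz": 0,"roll": 0,"jaw": -0.1},{"dx": 0,"dy": 0,"dz": 0,"roll": 0,"jaw": -0.1},{"dx": 0,"dy": 0,"dz": 0,"roll": 0,"jaw": -0.1},{"dx": 0,"dy": 0,"dz": 0,"roll": 0,"jaw": -0.1},{"dx": 0,"dy": 0,"dz": 0,"roll": 0,"jaw": -0.1}])

```text
time_s: 22.75
ee_pos: [0.4718, -0.2665, 0.2119]
eef_rot: [3.141, 0.0, 1.618]
force: [-0.7, -0.2, 0.4]
grip_width: 0.0519
grip_force: 0.0
```

```bash
python3 q.py b; python3 - <<'E'
from h import *
f,W,K,R,t=cam("top"); print(heads(W,K,R,t)[:,:2].round(4))
E
```

```text
22.75 [ 0.4718 -0.2665  0.2119] [1.7998e+02 1.0000e-02 9.2710e+01] F [-0.7 -0.2  0.4] w 0.0519 gf 0.0 q [-0.58  0.28  1.54  0.    1.33 -0.63]
in gauge x,y mm -18.6 -289.5
b tool mm [-1.9 -0.1  0. ]
[[0.4838 0.379 ]
 [0.4894 0.3101]
 [0.4999 0.2458]
 [0.5505 0.321 ]
 [0.5581 0.2552]]
```

Emit:
send_rows(rows=[{"dx": -1.9,"dy": 0,"dz": 25,"roll": 0,"jaw": -0.1},{"dx": 0,"dy": 0,"dz": 30,"roll": 0,"jaw": -0.1},{"dx": 0,"dy": 0,"dz": 0,"roll": 0,"jaw": -0.1},{"dx": 0,"dy": 0,"dz": 0,"roll": 0,"jaw": -0.1},{"dx": 0,"dy": 0,"dz": 0,"roll": 0,"jaw": -0.1}])

```text
time_s: 23.22
ee_pos: [0.4722, -0.2694, 0.1583]
eef_rot: [3.14, 0.001, 1.617]
force: [0.6, -0.1, 0.1]
grip_width: 0.0517
grip_force: 0.0
```

```bash
python3 q.py b
```

```text
23.2167 [ 0.4722 -0.2694  0.1583] [1.7993e+02 5.0000e-02 9.2650e+01] F [ 0.6 -0.1  0.1] w 0.0517 gf 0.0 q [-0.59  0.33  1.6   0.    1.21 -0.63]
in gauge x,y mm -18.4 -292.5
b tool mm [ 1.1 -0.4 -0. ]
```

Emit:
send_rows(rows=[{"dx": 1,"dy": 0,"dz": 35,"roll": 0,"jaw": -0.1},{"dx": 0,"dy": 0,"dz": 35,"roll": 0,"jaw": -0.1},{"dx": 0,"dy": 0,"dz": 11,"roll": 0,"jaw": -0.1},{"dx": 0,"dy": 0,"dz": 0,"roll": 0,"jaw": -0.1},{"dx": 0,"dy": 0,"dz": 0,"roll": 0,"jaw": 1},{"dx": 0,"dy": 0,"dz": 0,"roll": 0,"jaw": 1},{"dx": 0,"dy": 0,"dz": 0,"roll": 0,"jaw": 1},{"dx": 0,"dy": 0,"dz": 0,"roll": 0,"jaw": 1},{"dx": 0,"dy": 0,"dz": 0,"roll": 0,"jaw": 1}], force=30)

```text
time_s: 23.97
ee_pos: [0.4722, -0.2689, 0.077]
eef_rot: [3.14, 0.001, 1.617]
force: [-0.3, 0.1, 6.6]
grip_width: 0.0277
grip_force: 30.0
```

```bash
python3 q.py b pre
```

```text
23.9667 [ 0.4722 -0.2689  0.077 ] [1.7989e+02 8.0000e-02 9.2620e+01] F [-0.3  0.1  6.6] w 0.0277 gf 30.0 q [-0.59  0.43  1.67 -0.    1.04 -0.63]
in gauge x,y mm -18.4 -291.9
b tool mm [ 0.5 -0.4 -0. ]
pre tool mm [291.9 -17.8  -0.4]
```

Emit:
send_rows(rows=[{"dx": 0,"dy": 0,"dz": -25,"roll": 0,"jaw": 1},{"dx": 10,"dy": -3,"dz": -30,"roll": 0,"jaw": 1},{"dx": 38,"dy": -5,"dz": 0,"roll": 0,"jaw": 1},{"dx": 38,"dy": -5,"dz": 0,"roll": 0,"jaw": 1},{"dx": 38,"dy": -5,"dz": 0,"roll": 0,"jaw": 1},{"dx": 38,"dy": 0,"dz": 0,"roll": 0,"jaw": 1},{"dx": 38,"dy": 0,"dz": 0,"roll": 0,"jaw": 1},{"dx": 38,"dy": 0,"dz": 0,"roll": 0,"jaw": 1},{"dx": 32,"dy": 0,"dz": 0,"roll": 0,"jaw": 1},{"dx": 18,"dy": 0,"dz": 0,"roll": 0,"jaw": 1},{"dx": 4.5,"dy": 0,"dz": 20,"roll": 0,"jaw": 1},{"dx": 0,"dy": 0,"dz": 18,"roll": 0,"jaw": 1}])

```text
time_s: 24.97
ee_pos: [0.4405, 0.0244, 0.0929]
eef_rot: [3.139, 0.0, 1.619]
force: [-0.1, -0.7, -2.5]
grip_width: 0.028
grip_force: 30.0
```

Emit:
send_rows(rows=[{"dx": 0,"dy": 0,"dz": 0,"roll": 0,"jaw": 1},{"dx": 0,"dy": 0,"dz": 0,"roll": 0,"jaw": 1},{"dx": 0,"dy": 0,"dz": 0,"roll": 0,"jaw": 1},{"dx": 0,"dy": 0,"dz": 0,"roll": 0,"jaw": 1}])

```text
time_s: 25.3
ee_pos: [0.4408, 0.0226, 0.0937]
eef_rot: [3.14, 0.0, 1.616]
force: [0.8, -0.4, -2.1]
grip_width: 0.0273
grip_force: 30.0
```

```bash
python3 q.py pre
```

```text
25.3 [0.4408 0.0226 0.0937] [1.7991e+02 1.0000e-02 9.2580e+01] F [ 0.8 -0.4 -2.1] w 0.0273 gf 30.0 q [-0.03  0.2   1.94  0.    1.01 -0.08]
in gauge x,y mm -35.2 0.8
pre tool mm [-0.8  0.2  0. ]
```

Emit:
send_rows(rows=[{"dx": -0.2,"dy": 10,"dz": 0,"roll": 0,"jaw": 1},{"dx": 0,"dy": 10,"dz": 0,"roll": 0,"jaw": 1},{"dx": 0,"dy": 4,"dz": 0,"roll": 0,"jaw": 1},{"dx": 0,"dy": 0,"dz": 0,"roll": 0,"jaw": 1},{"dx": 0,"dy": 0,"dz": 0,"roll": 0,"jaw": 1}])

```text
time_s: 25.72
ee_pos: [0.464, 0.0237, 0.0928]
eef_rot: [3.142, 0.0, 1.616]
force: [0.5, 0.7, -2.9]
grip_width: 0.0274
grip_force: 30.0
```

Emit:
send_rows(rows=[{"dx": 0,"dy": 3,"dz": 0,"roll": 0,"jaw": 1},{"dx": 0,"dy": 3,"dz": 0,"roll": 0,"jaw": 1},{"dx": 0,"dy": 0,"dz": 0,"roll": 0,"jaw": 1}])

```text
time_s: 25.97
ee_pos: [0.4706, 0.0241, 0.0928]
eef_rot: [3.141, 0.0, 1.617]
force: [0.1, 0.3, -2.8]
grip_width: 0.0275
grip_force: 30.0
```

Emit:
send_rows(rows=[{"dx": 0,"dy": 2,"dz": 0,"roll": 0,"jaw": 1},{"dx": 0,"dy": 2,"dz": 0,"roll": 0,"jaw": 1},{"dx": 0,"dy": 0,"dz": 0,"roll": 0,"jaw": 1}])

```text
time_s: 26.22
ee_pos: [0.4744, 0.0243, 0.0926]
eef_rot: [3.142, -0.0, 1.617]
force: [-0.6, -0.3, -2.0]
grip_width: 0.0273
grip_force: 30.0
```

```bash
python3 q.py
```

```text
26.2167 [0.4744 0.0243 0.0926] [180.    -0.    92.62] F [-0.6 -0.3 -2. ] w 0.0273 gf 30.0 q [-0.03  0.27  1.85  0.    1.03 -0.07]
in gauge x,y mm -1.5 0.8
```

Beyond the thick-pin stop with no force so far. Carrying on into the front gap.

Emit:
send_rows(rows=[{"dx": 0,"dy": 2,"dz": 0,"roll": 0,"jaw": 1},{"dx": 0,"dy": 2,"dz": 0,"roll": 0,"jaw": 1},{"dx": 0,"dy": 0,"dz": 0,"roll": 0,"jaw": 1}])

```text
time_s: 26.47
ee_pos: [0.4785, 0.0245, 0.0926]
eef_rot: [3.141, 0.0, 1.617]
force: [0.3, -0.2, -2.5]
grip_width: 0.0276
grip_force: 30.0
```

Emit:
send_rows(rows=[{"dx": 0,"dy": 2,"dz": 0,"roll": 0,"jaw": 1},{"dx": 0,"dy": 2,"dz": 0,"roll": 0,"jaw": 1},{"dx": 0,"dy": 2,"dz": 0,"roll": 0,"jaw": 1},{"dx": 0,"dy": 0,"dz": 0,"roll": 0,"jaw": 1}])

```text
time_s: 26.8
ee_pos: [0.4845, 0.0247, 0.0926]
eef_rot: [3.141, -0.0, 1.616]
force: [-0.1, 0.5, -3.0]
grip_width: 0.0275
grip_force: 30.0
```

```bash
python3 q.py
```

```text
26.8 [0.4845 0.0247 0.0926] [179.99  -0.    92.62] F [-0.1  0.5 -3. ] w 0.0275 gf 30.0 q [-0.02  0.29  1.82  0.    1.03 -0.07]
in gauge x,y mm 8.5 0.7
```

Emit:
send_rows(rows=[{"dx": 0,"dy": 4,"dz": 0,"roll": 0,"jaw": 1},{"dx": 0,"dy": 4,"dz": 0,"roll": 0,"jaw": 1},{"dx": 0,"dy": 4,"dz": 0,"roll": 0,"jaw": 1},{"dx": 0,"dy": 0,"dz": 0,"roll": 0,"jaw": 1}])

```text
time_s: 27.13
ee_pos: [0.4969, 0.0253, 0.0927]
eef_rot: [3.141, 0.0, 1.617]
force: [1.0, -0.2, -2.7]
grip_width: 0.0278
grip_force: 30.0
```

Emit:
send_rows(rows=[{"dx": 0,"dy": 2,"dz": 0,"roll": 0,"jaw": 1},{"dx": 0,"dy": 2,"dz": 0,"roll": 0,"jaw": 1},{"dx": 0,"dy": 2,"dz": 0,"roll": 0,"jaw": 1},{"dx": 0,"dy": 0,"dz": 0,"roll": 0,"jaw": 1}])

```text
time_s: 27.47
ee_pos: [0.5025, 0.0256, 0.0927]
eef_rot: [3.141, 0.0, 1.617]
force: [-0.2, 0.4, -2.5]
grip_width: 0.0278
grip_force: 30.0
```

```bash
python3 q.py
```

```text
27.4667 [0.5025 0.0256 0.0927] [179.99   0.    92.62] F [-0.2  0.4 -2.5] w 0.0278 gf 30.0 q [-0.02  0.32  1.77 -0.    1.04 -0.07]
in gauge x,y mm 26.5 0.6
```

Emit:
send_rows(rows=[{"dx": 0,"dy": 1,"dz": 0,"roll": 0,"jaw": 1},{"dx": 0,"dy": 1,"dz": 0,"roll": 0,"jaw": 1},{"dx": 0,"dy": 1,"dz": 0,"roll": 0,"jaw": 1},{"dx": 0,"dy": 0,"dz": 0,"roll": 0,"jaw": 1}])

```text
time_s: 27.8
ee_pos: [0.5053, 0.0257, 0.0927]
eef_rot: [3.141, 0.0, 1.617]
force: [-0.2, 0.2, -2.9]
grip_width: 0.0275
grip_force: 30.0
```

Emit:
send_rows(rows=[{"dx": 0,"dy": 1,"dz": 0,"roll": 0,"jaw": 1},{"dx": 0,"dy": 1,"dz": 0,"roll": 0,"jaw": 1},{"dx": 0,"dy": 0,"dz": 0,"roll": 0,"jaw": 1}])

```text
time_s: 28.05
ee_pos: [0.5073, 0.0258, 0.0927]
eef_rot: [3.141, 0.0, 1.617]
force: [-0.4, -0.0, -2.7]
grip_width: 0.0275
grip_force: 30.0
```

Emit:
send_rows(rows=[{"dx": 0,"dy": 1,"dz": 0,"roll": 0,"jaw": 1},{"dx": 0,"dy": 0,"dz": 0,"roll": 0,"jaw": 1}])

```text
time_s: 28.22
ee_pos: [0.5082, 0.0258, 0.0926]
eef_rot: [-3.142, 0.0, 1.617]
force: [0.7, -0.2, -2.1]
grip_width: 0.0275
grip_force: 30.0
```

```bash
python3 q.py
```

```text
28.2167 [0.5082 0.0258 0.0926] [-180.      0.     92.62] F [ 0.7 -0.2 -2.1] w 0.0275 gf 30.0 q [-0.02  0.34  1.76 -0.    1.05 -0.07]
in gauge x,y mm 32.3 0.6
```

Emit:
send_rows(rows=[{"dx": 0,"dy": 1,"dz": 0,"roll": 0,"jaw": 1},{"dx": 0,"dy": 0,"dz": 0,"roll": 0,"jaw": 1},{"dx": 0,"dy": 0,"dz": 0,"roll": 0,"jaw": 1}])

```text
time_s: 28.47
ee_pos: [0.5088, 0.0258, 0.0925]
eef_rot: [-3.141, 0.0, 1.617]
force: [-3.8, -2.3, -1.6]
grip_width: 0.0273
grip_force: 30.0
```

Emit:
send_rows(rows=[{"dx": 0,"dy": 1,"dz": 0,"roll": 0,"jaw": 1},{"dx": 0,"dy": 0,"dz": 0,"roll": 0,"jaw": 1},{"dx": 0,"dy": 0,"dz": 0,"roll": 0,"jaw": 1}])

```text
time_s: 28.72
ee_pos: [0.5093, 0.0258, 0.0924]
eef_rot: [-3.139, 0.0, 1.617]
force: [-7.8, -2.4, 1.4]
grip_width: 0.0279
grip_force: 30.0
```

```bash
python3 q.py
```

```text
28.7167 [0.5093 0.0258 0.0924] [-1.7986e+02  1.0000e-02  9.2630e+01] F [-7.8 -2.4  1.4] w 0.0279 gf 30.0 q [-0.02  0.34  1.75 -0.    1.05 -0.07]
in gauge x,y mm 33.4 0.5
```

The pin entered the front gap and stopped at the step, so it is good and goes in the far green cell.

Emit:
send_rows(rows=[{"dx": 0,"dy": -3,"dz": 0,"roll": 0,"jaw": 1},{"dx": 0,"dy": 0,"dz": -20,"roll": 0,"jaw": 1},{"dx": 0,"dy": 0,"dz": -35,"roll": 0,"jaw": 1},{"dx": 0,"dy": 0,"dz": -40,"roll": 0,"jaw": 1},{"dx": 10,"dy": 0,"dz": -35,"roll": 0,"jaw": 1},{"dx": 36,"dy": 5,"dz": 0,"roll": 0,"jaw": 1},{"dx": 40,"dy": 5,"dz": 0,"roll": 0,"jaw": 1},{"dx": 40,"dy": 5,"dz": 0,"roll": 0,"jaw": 1},{"dx": 40,"dy": 5,"dz": 0,"roll": 0,"jaw": 1},{"dx": 40,"dy": 5,"dz": 0,"roll": 0,"jaw": 1},{"dx": 40,"dy": 5,"dz": 0,"roll": 0,"jaw": 1},{"dx": 40,"dy": 8,"dz": 0,"roll": 0,"jaw": 1}])

```text
time_s: 29.72
ee_pos: [0.5316, 0.3155, 0.2228]
eef_rot: [3.141, -0.001, 1.617]
force: [0.9, -0.4, -2.4]
grip_width: 0.0275
grip_force: 30.0
```

Emit:
send_rows(rows=[{"dx": 35,"dy": 7,"dz": 0,"roll": 0,"jaw": 1},{"dx": 25,"dy": 5,"dz": 0,"roll": 0,"jaw": 1},{"dx": 10,"dy": 2,"dz": 0,"roll": 0,"jaw": 1},{"dx": 0,"dy": 0,"dz": 0,"roll": 0,"jaw": 1},{"dx": 0,"dy": 0,"dz": 0,"roll": 0,"jaw": 1},{"dx": 0,"dy": 0,"dz": 0,"roll": 0,"jaw": 1},{"dx": 0,"dy": 0,"dz": 0,"roll": 0,"jaw": 1}])

```text
time_s: 30.3
ee_pos: [0.543, 0.3827, 0.223]
eef_rot: [3.141, -0.0, 1.615]
force: [-0.0, 0.1, -2.6]
grip_width: 0.0277
grip_force: 30.0
```

```bash
python3 q.py gf
```

```text
30.3 [0.543  0.3827 0.223 ] [ 1.7998e+02 -1.0000e-02  9.2560e+01] F [-0.   0.1 -2.6] w 0.0277 gf 30.0 q [ 0.56  0.55  1.13 -0.    1.46  0.51]
in gauge x,y mm 84.8 355.4
gf tool mm [ 1.1 -1.3 -0. ]
```

Emit:
send_rows(rows=[{"dx": 0.5,"dy": -1,"dz": 20,"roll": 0,"jaw": 1},{"dx": 0,"dy": 0,"dz": 35,"roll": 0,"jaw": 1},{"dx": 0,"dy": 0,"dz": 30,"roll": 0,"jaw": 1},{"dx": 0,"dy": 0,"dz": 25,"roll": 0,"jaw": 1},{"dx": 0,"dy": 0,"dz": 15,"roll": 0,"jaw": 1},{"dx": 0,"dy": 0,"dz": 9,"roll": 0,"jaw": 1},{"dx": 0,"dy": 0,"dz": 3,"roll": 0,"jaw": 1},{"dx": 0,"dy": 0,"dz": 1,"roll": 0,"jaw": 1},{"dx": 0,"dy": 0,"dz": 0,"roll": 0,"jaw": 1},{"dx": 0,"dy": 0,"dz": 0,"roll": 0,"jaw": 1}])

```text
time_s: 31.13
ee_pos: [0.5423, 0.3844, 0.0861]
eef_rot: [3.14, -0.001, 1.616]
force: [0.1, 0.1, -2.2]
grip_width: 0.0273
grip_force: 30.0
```

Emit:
send_rows(rows=[{"dx": 0,"dy": 0,"dz": 1,"roll": 0,"jaw": 1},{"dx": 0,"dy": 0,"dz": 1,"roll": 0,"jaw": 1},{"dx": 0,"dy": 0,"dz": 0,"roll": 0,"jaw": 1}])

```text
time_s: 31.38
ee_pos: [0.5418, 0.3843, 0.0828]
eef_rot: [3.141, -0.0, 1.617]
force: [0.2, 0.2, -2.3]
grip_width: 0.0276
grip_force: 30.0
```

Emit:
send_rows(rows=[{"dx": 0,"dy": 0,"dz": 0.7,"roll": 0,"jaw": 1},{"dx": 0,"dy": 0,"dz": 0.5,"roll": 0,"jaw": 1},{"dx": 0,"dy": 0,"dz": 0,"roll": 0,"jaw": 1}])

```text
time_s: 31.63
ee_pos: [0.542, 0.3843, 0.082]
eef_rot: [3.141, -0.0, 1.617]
force: [-0.8, -0.1, 3.3]
grip_width: 0.0273
grip_force: 30.0
```

Contact with the floor. Releasing, rising and moving clear.

Emit:
send_rows(rows=[{"dx": 0,"dy": 0,"dz": 0,"roll": 0,"jaw": 0.15},{"dx": 0,"dy": 0,"dz": 0,"roll": 0,"jaw": 0.15},{"dx": 0,"dy": 0,"dz": 0,"roll": 0,"jaw": 0.15},{"dx": 0,"dy": 0,"dz": -15,"roll": 0,"jaw": 0.15},{"dx": 0,"dy": 0,"dz": -35,"roll": 0,"jaw": 0.15},{"dx": 0,"dy": 0,"dz": -40,"roll": 0,"jaw": 0.15},{"dx": 0,"dy": 0,"dz": -40,"roll": 0,"jaw": 0.15},{"dx": -36,"dy": -10,"dz": 0,"roll": 0,"jaw": 0.15},{"dx": -36,"dy": -10,"dz": 0,"roll": 0,"jaw": 0.15},{"dx": -36,"dy": -10,"dz": 0,"roll": 0,"jaw": 0.15},{"dx": -36,"dy": -10,"dz": 0,"roll": 0,"jaw": 0.15},{"dx": -36,"dy": -10,"dz": 0,"roll": 0,"jaw": 0.15}])

```text
time_s: 32.63
ee_pos: [0.4993, 0.2006, 0.2114]
eef_rot: [3.141, -0.0, 1.617]
force: [0.7, -0.9, 0.4]
grip_width: 0.0401
grip_force: 0.0
```

Emit:
send_rows(rows=[{"dx": -36,"dy": -10,"dz": 0,"roll": 0,"jaw": 0.15},{"dx": -36,"dy": -10,"dz": 0,"roll": 0,"jaw": 0.15},{"dx": -36,"dy": -10,"dz": 0,"roll": 0,"jaw": 0.15},{"dx": -36,"dy": -10,"dz": 0,"roll": 0,"jaw": 0.15},{"dx": -36,"dy": -10,"dz": 0,"roll": 0,"jaw": 0.15},{"dx": 0,"dy": 0,"dz": 0,"roll": 0,"jaw": 0.15},{"dx": 0,"dy": 0,"dz": 0,"roll": 0,"jaw": 0.15},{"dx": 0,"dy": 0,"dz": 0,"roll": 0,"jaw": 0.15},{"dx": 0,"dy": 0,"dz": 0,"roll": 0,"jaw": 0.15}])

```text
time_s: 33.38
ee_pos: [0.4586, 0.021, 0.2114]
eef_rot: [3.142, -0.0, 1.618]
force: [0.3, -0.2, 0.2]
grip_width: 0.0398
grip_force: 0.0
```

```bash
python3 - <<'E'
from h import *
f,W,K,R,t=cam("top"); print(heads(W,K,R,t)[:,:2].round(4)); cv2.imwrite("pics/t4.png",f[190:290,130:530,::-1].repeat(2,0).repeat(2,1))
E
```

```text
[[0.4841 0.3794]
 [0.489  0.3097]
 [0.4997 0.2457]
 [0.5411 0.3839]
 [0.5504 0.3208]
 [0.558  0.2551]]
```

View pics/t4.png

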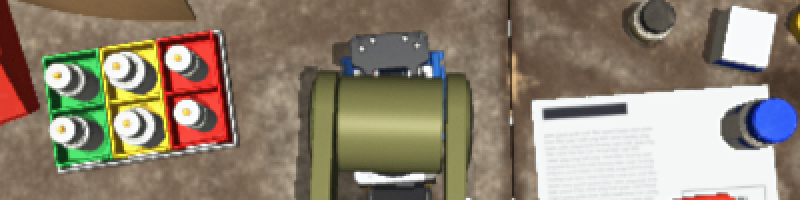

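The crop shows all six pins upright in their cells: the new ones at green-far (70,80), yellow-near (138,125) and red-far (180,60). The bystanders are unmoved and the gripper is clear.

```bash
python3 -c "
from station import *
print(hand_in())"
```

```text
the job is handed in; nothing more can be done
None
```

I gauged all three pins and put each upright in its cell (thin in red-far, thick in yellow-near, good in green-far), then handed the job in at about 33 s; hand-in returned no verdict, and the thin pin was well inside the rear gap, not pressed against the back wall.

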